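# Assemble the two reading magnifiers at the help desk

### The job

Get the two desk magnifiers ready for lending. Build up the wide holder from the bottom: first the thick spacer ring, then the large lens, then the thin retaining ring on top, each lying flat between the cheeks; the small lens goes flat on the seat of the small holder, at any time. Set the glass down gently rather than dropping it, and leave the tape roll, the mouse and the phone where they are.

Things in the scene. Friction and masses are not known exactly. Their poses are not given: they have to be found in the camera images.
- spacer_mid (a point): Thick spacer ring, black plastic, outer diameter 50 mm, hole 32 mm, 14 mm high. Loose, lies flat on the desk at the start. This point: its centre, half-way up; z along its axis; its turn about z has no meaning.
- lens_mid (a point): Large lens blank, clear, faintly blue-green glass disc with flat faces, diameter 50 mm, 10 mm thick. Loose, lies flat on the desk at the start. This point: its centre, half-way up; z along its axis; its turn about z has no meaning.
- retainer_mid (a point): Thin retaining ring, dark steel, outer diameter 50 mm, hole 38 mm, 6 mm high. Loose, lies flat on the desk at the start. This point: its centre, half-way up; z along its axis; its turn about z has no meaning.
- small_lens_mid (a point): Small lens blank, clear, faintly blue-green glass disc with flat faces, diameter 36 mm, 10 mm thick. Loose, lies flat on the desk at the start. This point: its centre, half-way up; z along its axis; its turn about z has no meaning.
- wide_cradle_seat (a point): Wide holder (50 mm parts). Fixed. Round foot 76 mm across, 6 mm high; metal pedestal 42 mm across, its flat top is the seat; two upright curved grey cheeks, 4 mm thick, bore 55 mm, top 60 mm above the desk, upper 5 mm flared out. Cheeks on the +x and -x sides, a quarter circle each; the +y and -y quarters are open for the fingers. Point: seat centre, 25 mm above the desk; z up.
- small_cradle_seat (a point): Small holder (36 mm lens). Fixed. Round foot 62 mm across, 6 mm high; metal pedestal 28 mm across, its flat top is the seat; two upright curved grey cheeks, 4 mm thick, bore 41 mm, top 40 mm above the desk, upper 5 mm flared out. Cheeks on the +x and -x sides, a quarter circle each; the +y and -y quarters are open for the fingers. Point: seat centre, 25 mm above the desk; z up.
- tape_roll: Bystander: a roll of amber tape lying flat, 84 mm across, 64 mm hole, 18 mm high. Origin: centre of its underside.
- mouse: Bystander: a grey computer mouse 100 x 56 mm, 32 mm high, on a round black mat 200 mm across and 3 mm thick. Origin: centre of its underside; x along its length.
- phone: Bystander: a red phone lying on its back, 110 x 55 mm, 12 mm thick, black screen up. Origin: centre of its underside; x along its length.
Things that resemble listed ones, but are neither listed nor needed, are in the scene too. What is shaped like the part that bears lens_mid but brown or pink is not meant.

How it is judged:
By the outcome, as a careful person would: the job done as asked, in the order asked, and still so for the second after the job is handed in, with the robot touching nothing.
It also fails if it takes over 99 s, if anything falls off the work surface, if the arm or the gripper's body presses on something with over 40 N, if the wrist force passes 120 N, or if a joint passes its speed limit or range.

### The arm

A 6-joint arm with a two-finger parallel gripper is mounted at the origin on the work surface. World frame = base frame: x ahead of the robot, y to its left, z up, the work surface at z = 0. Lengths are in m, angles in rad, forces in N, time in s.
With the tool pointing down it reaches from about 0.15 to 0.775 m from the base axis. Payload 6.1 kg.
Tool frame: the origin (TCP) lies at the very end of the fingers, on their centre line; the grasp point (between the pads) lies 19 mm behind it; x points along the fingers, z is the direction in which the jaws open and shut, and the axes are right-handed (so a half turn about x gives the same grasp; the last joint's range is limited). The gripper opens to 85 mm and grips with 20 to 120 N. Pads are 22 mm wide; open, the fingers measure 114 mm over their backs; the gripper's body (76 mm by 85 mm) begins 54 mm behind the grasp point. The pads swing forward as they close: fully open they stand 13 mm farther back than shut.
Start: joints at [-1.113, 0.126, -0.04, 1.405, 0, 1.571], TCP at [0.232, -0.471, 0.231] pointing down, gripper open.
Joint ranges: [-2.72, 2.72], [-0.95, 1.95], [-1.27, 1.35], [-1.78, 2.02], [-1.46, 1.47], [-3.14, 3.14]. Speed limits (rad/s): [2.39, 2.39, 3.01, 3.14, 3.14, 3.14].

### API

Orientations are given as a unit quaternion [x, y, z, w].
In Python, from bench import robot, cams, models gives the robot as it stands. The module is installed in compiled form; this text tells all that it offers.
- The arm moves only by the shell command python3 -m handwheel 'ROWS'. ROWS is JSON, a list of rows, each a list of 5 numbers: the shift along the tool's x, y, z in m, then the turn about the tool's x in degrees, then the opening, from 0 (shut) to 1 (fully open). In form: [[tx, ty, tz, yaw, gripper], ...]. A call has exactly 8 rows; each row is the pose to reach, as a shift and turn from the pose measured when the call began, along the tool's axes at that moment; what a row does not reach only later rows make up. A row lasts 1/12 s, in which the tool goes at most 41.7 mm and 7.16 degrees, less where a joint would pass 70% of its speed; a pose out of reach is approached as far as the arm can. A call with a gripper value outside its range is refused whole. The fingers move at their own pace and stop on an object; the grip force is fixed at half the most. Time passes only in rows, so rows that repeat a pose let the fingers close, or fill a call up. It gives the time, the measured TCP pose, the force and the opening at its end, in the units of the state.
- robot.get_obs(): the state, without advancing time (a new reading comes with each control period).
- cams.get_image(name): name is "scene" or "top" or "wrist"; returns a dict with "image" (400x640x3 uint8, red, green, blue), "intrinsics" (3x3 intrinsics, pixels), "R" (3x3) and "t" (3): a world point X has camera coordinates R X + t. Camera axes: x right, y down, z forward; pixel columns grow to the right and rows downward; lengths in m; the calibration is good to about 2 mm. The wrist camera is an equidistant fisheye: a pixel r from the principal point sees the ray r / f radians off the axis. A picture is of the moment at which its call begins. There is no depth.
- robot.job_done(): hands the job in, once; it reports no verdict.
Trained networks look in a picture, given as the dict that the camera call returned (one of the last four; its "shot" number tells which), for a name from the list of things; names that differ only in an ending like _2 or _b are one class to them, and where a whole thing is asked for, a point or a joint stands for the part that bears it (a point fixed in the world has none). Each returns a list of dicts, best first, with "p" (0 to 1); they miss things now and then, are a little off and sometimes report something else, mostly with a low value. They report only what shows in the picture. A call takes as long as a camera call. They do not tell look-alikes from the thing itself.
- models.find_in(target, picture): "xy" ([column, row] in pixels, amid what is visible of it).
- models.trace(target, picture): "mask" (400x640 bool, what is visible of it) and "xy" ([column, row] in pixels, amid what is visible of it).
The state is a dict: "time_s": time; "qpos": joint angles; "dq": joint speeds; "effort": joint torques, N m; "ee_pos": TCP position; "tool_rot": TCP orientation; "ft_force": force on the tool from outside, world axes, zero at the start; "wrist_torque": the same for the moment, N m; "gripper_width": opening from 0.0 (shut) to 1.0 (fully open).
Only numpy, scipy, OpenCV 4.12 (cv2) and the standard library are available. Lean on these libraries where they do the work, as an engineer would, in place of code of your own. Each camera call takes 0.05 s, during which the arm holds its last target.

## Working session

There is one attempt and no reset: what is moved stays moved. The work goes in short steps, Python scripts to look and compute and a shell command to move; the robot and the scene stay as the last step left them, time stands still between calls to the robot, and variables do not carry over. Pictures are saved under pics/ and viewed, and the job is handed in when it is done.

```bash
mkdir -p pics; ls
cat > h.py <<'E'
import numpy as np, cv2
from bench import robot, cams, models
def save(n,im): cv2.imwrite(f'pics/{n}.png', cv2.cvtColor(im,cv2.COLOR_RGB2BGR))
def cast(p,uv,z):
    K=np.array(p['intrinsics']);R=np.array(p['R']);t=np.array(p['t'])
    d=np.linalg.inv(K)@[uv[0],uv[1],1]; c=-R.T@t; w=R.T@d
    return c+w*(z-c[2])/w[2]
E
python3 - <<'E'
from h import *
o=robot.get_obs(); print({k:np.round(v,3) for k,v in o.items()})
for n in ['scene','top','wrist']:
    p=cams.get_image(n); save(n+'0',p['image']); 
    print(n,-np.array(p['R']).T@p['t'],np.array(p['intrinsics']).round(1).tolist())
    if n=='wrist':continue
    for t,z in [('spacer_mid',.007),('lens_mid',.005),('retainer_mid',.003),('small_lens_mid',.005),('wide_cradle_seat',.025),('small_cradle_seat',.025)]:
        for r in models.find_in(t,p)[:5]: print(n,t,round(r['p'],2),np.round(r['xy']),cast(p,r['xy'],z).round(3))
E
```

```text
pics
{'time_s': np.float64(0.0), 'qpos': array([-1.113,  0.126, -0.041,  1.405,  0.   ,  1.571]), 'dq': array([-0.001,  0.001, -0.002,  0.   , -0.002,  0.002]), 'effort': array([-1.0000e-03, -4.3592e+01,  3.5292e+01,  1.7000e-02, -0.0000e+00,
        0.0000e+00]), 'ee_pos': array([ 0.232, -0.471,  0.231]), 'tool_rot': array([ 0.374,  0.601, -0.373,  0.6  ]), 'ft_force': array([-0.639,  0.34 , -0.662]), 'wrist_torque': array([ 0.018, -0.008,  0.008]), 'gripper_width': np.float64(1.001)}
scene [ 0.99045759 -0.48643476  1.00244809] [[447.0, 0.0, 314.6], [0.0, 447.0, 199.2], [0.0, 0.0, 1.0]]
scene spacer_mid 0.71 [343. 233.] [ 0.612 -0.013  0.007]
scene lens_mid 0.83 [239. 218.] [ 0.39  -0.181  0.005]
scene lens_mid 0.79 [279. 214.] [ 0.452 -0.094  0.005]
scene lens_mid 0.56 [263. 243.] [ 0.491 -0.183  0.005]
scene retainer_mid 0.71 [289. 285.] [ 0.623 -0.212  0.003]
scene small_lens_mid 0.52 [313. 193.] [0.464 0.02  0.005]
scene wide_cradle_seat 0.88 [369. 151.] [0.48  0.232 0.025]
scene small_cradle_seat 0.72 [399. 190.] [0.63  0.187 0.025]
top [3.41470640e-01 6.98960822e-04 1.15825261e+00] [[483.2, 0.0, 313.5], [0.0, 483.2, 203.6], [0.0, 0.0, 1.0]]
top spacer_mid 0.57 [309. 169.] [ 0.604 -0.004  0.007]
top lens_mid 0.79 [383. 215.] [ 0.486 -0.178  0.005]
top lens_mid 0.74 [346. 228.] [ 0.458 -0.088  0.005]
top lens_mid 0.73 [388. 252.] [ 0.397 -0.185  0.005]
top small_lens_mid 0.59 [303. 222.] [0.473 0.015 0.005]
top wide_cradle_seat 0.69 [213. 220.] [0.482 0.226 0.025]
top small_cradle_seat 0.93 [221. 162.] [0.622 0.208 0.025]
wrist [ 0.30676658 -0.43472163  0.37453499] [[309.7, 0.0, 316.5], [0.0, 309.7, 196.6], [0.0, 0.0, 1.0]]
```

View pics/scene0.png

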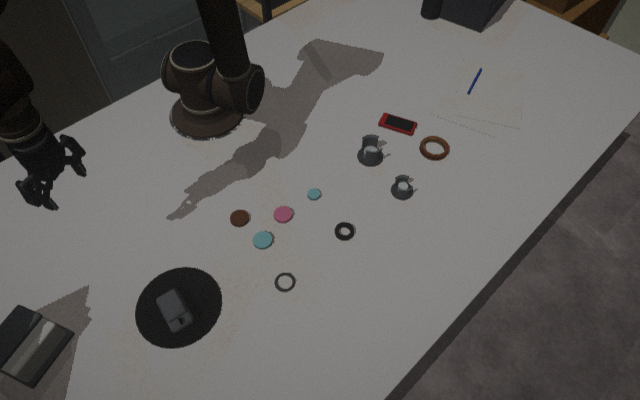

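View pics/top0.png

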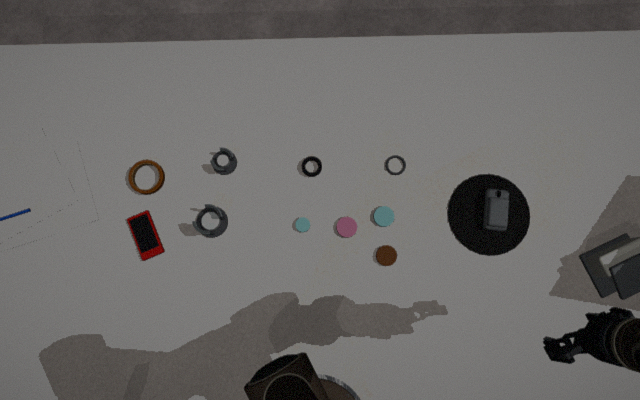

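View pics/wrist0.png

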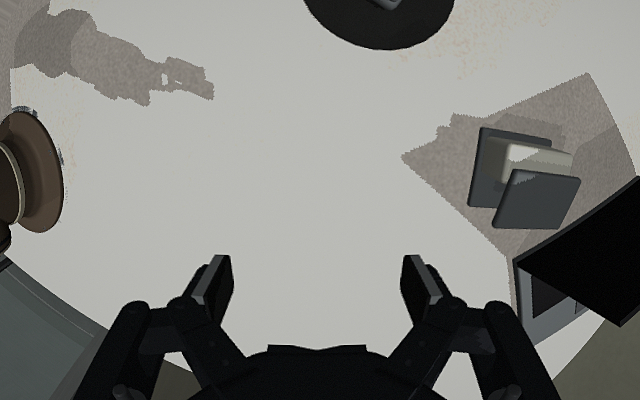

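Big blue disc (top 384,216) is the large lens, small blue (302,225) the small lens. The black ring is at (312,166), the thin ring at (395,165), and the wide and small holders at (211,221) and (224,161). The pink and brown discs are decoys.

Run:
```python
from h import *
from scipy.spatial.transform import Rotation as Ro
o=robot.get_obs(); print(Ro.from_quat(o['tool_rot']).as_matrix().round(3).tolist())
cents={'top':{'spacer_mid':(312,166),'lens_mid':(384,216),'retainer_mid':(395,165),'small_lens_mid':(302,225),'wide':(211,221),'small':(224,161)},
'scene':{'spacer_mid':(345,231),'lens_mid':(263,240),'retainer_mid':(285,282),'small_lens_mid':(314,194),'wide':(371,150),'small':(402,187)}}
H={'spacer_mid':.014,'lens_mid':.010,'retainer_mid':.006,'small_lens_mid':.010}
rad={'spacer_mid':.025,'lens_mid':.025,'retainer_mid':.025,'small_lens_mid':.018}
for cam in ['top','scene']:
    p=cams.get_image(cam); im=p['image']
    hsv=cv2.cvtColor(im,cv2.COLOR_RGB2HSV).astype(int)
    K=np.array(p['intrinsics'])
    for n,(u,v) in cents[cam].items():
        if n in H:
            w=18; y0,x0=v-w,u-w
            c=im[v-w:v+w,u-w:u+w].astype(int)
            h=hsv[v-w:v+w,u-w:u+w]
            m=(h[...,1]>60)&(abs(h[...,0]-92)<15) if 'lens' in n else c.sum(2)<(270)
            m=m.astype(np.uint8)
            cs,_=cv2.findContours(m,cv2.RETR_EXTERNAL,cv2.CHAIN_APPROX_NONE)
            k=max(cs,key=cv2.contourArea); f=np.zeros_like(m); cv2.drawContours(f,[k],-1,1,-1)
            yy,xx=np.nonzero(f); cuv=(xx.mean()+x0,yy.mean()+y0)
            # silhouette centroid of cylinder ~ mid height point
            P=cast(p,cuv,H[n]/2); print(cam,n,np.round(cuv,1),P.round(4),'r_px',np.sqrt(f.sum()/np.pi).round(1))
    out=[]
    for n,(u,v) in cents[cam].items():
        c=im[max(0,v-22):v+22,u-22:u+22]; out.append(cv2.resize(c,(264,264),interpolation=cv2.INTER_CUBIC))
    save(cam+'_crops',np.vstack([np.hstack(out[:3]),np.hstack(out[3:])]))
```

```text
[[0.0, 0.897, 0.442], [0.0, 0.442, -0.897], [-1.0, 0.0, -0.0]]
top spacer_mid [309.9 166.2] [ 0.6103 -0.006   0.007 ] r_px 11.3
top lens_mid [383.4 216. ] [ 0.4835 -0.1797  0.005 ] r_px 10.0
top retainer_mid [394.7 164.9] [ 0.6092 -0.2138  0.003 ] r_px 10.5
top small_lens_mid [302.2 224.4] [0.4685 0.0163 0.005 ] r_px 7.0
scene spacer_mid [344.6 230.8] [ 0.611  -0.0053  0.007 ] r_px 10.0
scene lens_mid [262.1 239.5] [ 0.4822 -0.177   0.005 ] r_px 8.9
scene retainer_mid [284.7 281.8] [ 0.6097 -0.2128  0.003 ] r_px 10.2
scene small_lens_mid [313.3 193.6] [0.4671 0.0194 0.005 ] r_px 5.7
```

View pics/top_crops.png

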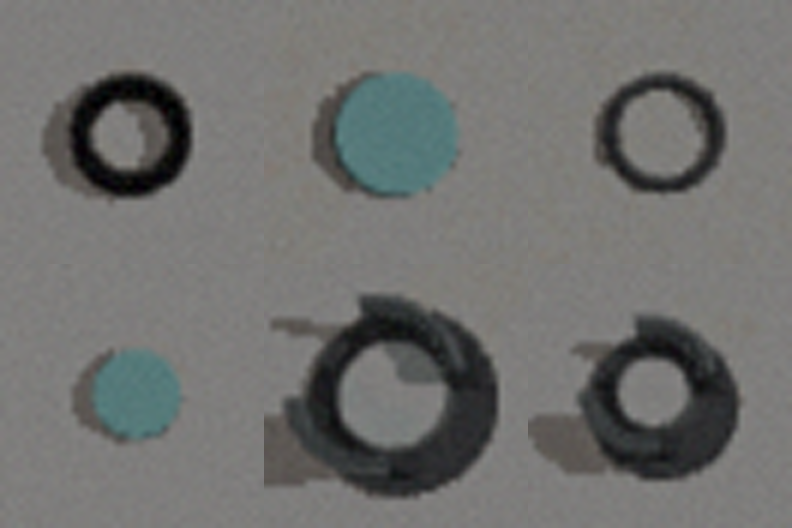

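View pics/scene_crops.png

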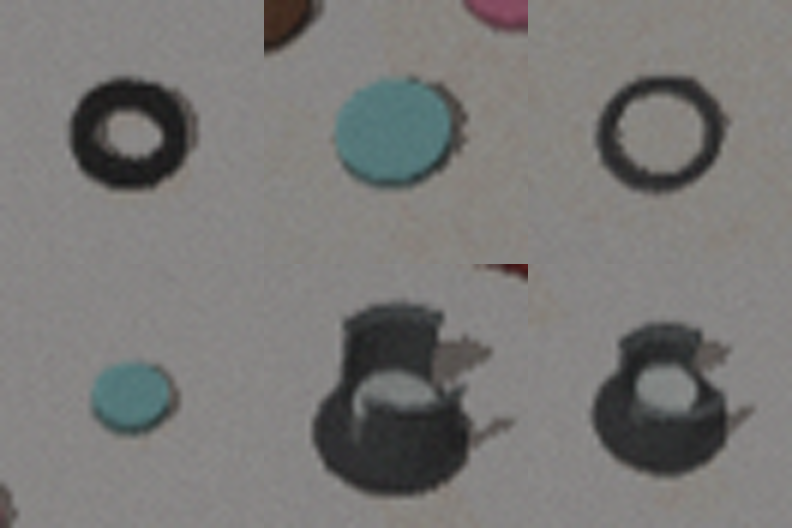

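```bash
cat > fit.py <<'E'
from h import *
from scipy.optimize import minimize
def proj(p,X):
    K=np.array(p['intrinsics']);c=np.asarray(X)@np.array(p['R']).T+p['t']
    if p.get('fish'):
        r=np.hypot(c[:,0],c[:,1]);th=np.arctan2(r,c[:,2]);s=K[0,0]*th/np.maximum(r,1e-9)
        return np.c_[c[:,0]*s+K[0,2],c[:,1]*s+K[1,2]]
    q=c@K.T; return q[:,:2]/q[:,2:]
def circ(x,y,r,z,a0=0,a1=2*np.pi,n=60):
    a=np.linspace(a0,a1,n); return np.c_[x+r*np.cos(a),y+r*np.sin(a),np.full(n,z)]
def geom(kind): # footR, seatR, boreR, top
    return (.038,.021,.0275,.060) if kind=='wide' else (.031,.014,.0205,.040)
def render(p,kind,x,y,yaw,box,S=4):
    fR,sR,b,top=geom(kind); u0,v0,w,h=box
    m=np.zeros((h*S,w*S),np.uint8)
    def fill(X,val):
        q=(proj(p,X)-[u0,v0]+.5)*S-.5
        cv2.fillPoly(m,[np.round(q*16).astype(np.int32)],val,shift=4)
    def hull(X,val):
        q=(proj(p,X)-[u0,v0]+.5)*S-.5
        cv2.fillConvexPoly(m,cv2.convexHull(np.round(q*16).astype(np.int32)),val,shift=4)
    hull(np.vstack([circ(x,y,fR,0),circ(x,y,fR,.006)]),1)
    hull(np.vstack([circ(x,y,sR,0.006),circ(x,y,sR,.025)]),1)
    fill(circ(x,y,sR,.025),0)
    for s in (0,np.pi):
        aa=np.linspace(yaw+s-np.pi/4,yaw+s+np.pi/4,13)
        for a0,a1 in zip(aa[:-1],aa[1:]):
            pts=[]
            for z0,z1,r0,r1,d0,d1 in [(.006,top-.005,b,b+.004,0,0),(top-.005,top,b,b+.004,0,.003)]:
                P=np.vstack([circ(x,y,r+d,z,a0,a1,2) for r,z,d in [(r0,z0,d0),(r1,z0,d0),(r0,z1,d1),(r1,z1,d1)]])
                hull(P,1)
    return cv2.resize(m.astype(np.float32),(w,h),interpolation=cv2.INTER_AREA)
E
cat > f1.py <<'E'
from fit import *
ps={c:cams.get_image(c) for c in ['top','scene']}
cc={'top':{'wide':(211,221),'small':(224,161)},'scene':{'wide':(371,150),'small':(402,187)}}
init={'wide':(.48,.228),'small':(.625,.2)}
out=[]
for k in ['wide','small']:
    W=24
    for use in (['top'],['scene'],['top','scene']):
        T={}
        for c in use:
            u,v=cc[c][k]; g=cv2.cvtColor(ps[c]['image'],cv2.COLOR_RGB2GRAY)[v-W:v+W,u-W:u+W].astype(float)
            T[c]=(np.clip((100-g)/25,0,1),(u-W,v-W,2*W,2*W))
        def cost(q):
            return sum(((render(ps[c],k,q[0],q[1],q[2],T[c][1])-T[c][0])**2).sum() for c in use)
        best=min((minimize(cost,[*init[k],y0],method='Nelder-Mead',options=dict(initial_simplex=[[*init[k],y0],[init[k][0]+.008,init[k][1],y0],[init[k][0],init[k][1]+.008,y0],[*init[k],y0+.3]],xatol=1e-4,fatol=.01)) for y0 in np.deg2rad([-75,-50,-25,10,50])),key=lambda r:r.fun)
        print(k,use,best.x[:2].round(4),np.rad2deg(best.x[2]).round(1),round(best.fun,1))
    for c in use:
        u0,v0,w,h=T[c][1]; im=ps[c]['image'][v0:v0+h,u0:u0+w]
        r=(render(ps[c],k,*best.x,T[c][1])*255).astype(np.uint8)
        out+= [np.hstack([cv2.resize(a,(192,192),interpolation=cv2.INTER_CUBIC) for a in (im,np.dstack([r]*3),np.dstack([(T[c][0]*255).astype(np.uint8)]*3))])]
save('fit',np.vstack(out[:2])if 0 else np.vstack([np.hstack(out[:1]),out[1],out[2]]))
E
python3 f1.py
```

```text
wide ['top'] [0.4813 0.2338] -36.7 51.0
wide ['scene'] [0.481  0.2365] -36.3 103.3
wide ['top', 'scene'] [0.4814 0.2345] -36.7 168.7
small ['top'] [0.6271 0.2043] -36.2 27.1
small ['scene'] [0.6264 0.2074] -33.9 40.0
small ['top', 'scene'] [0.6271 0.2051] -36.2 85.2
```

View pics/fit.png

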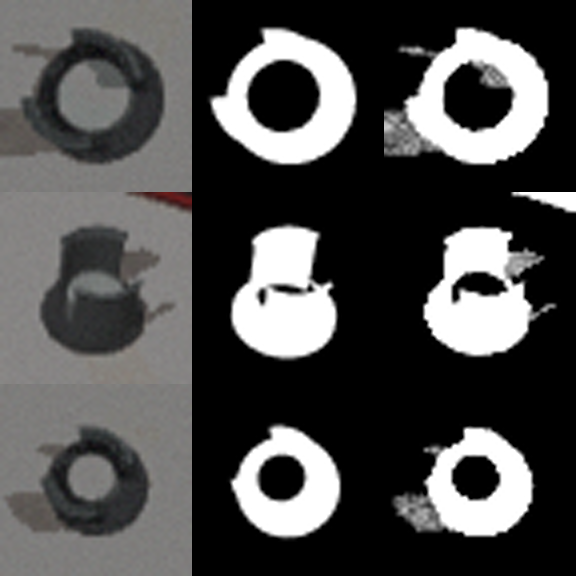

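```bash
cat > d.py <<'E'
import sys
from h import *
from scipy.spatial.transform import Rotation as Ro
# usage: d.py x y z zangle -> shift in tool axes
def st():
    o=robot.get_obs(); R=Ro.from_quat(o['tool_rot']).as_matrix(); 
    print('t',round(float(o['time_s']),2),'pos',np.round(o['ee_pos'],4),'zang',round(np.degrees(np.arctan2(R[1,2],R[0,2])),2),'F',np.round(o['ft_force'],1),'g',round(float(o['gripper_width']),3)); return o,R
if __name__=='__main__':
    o,R=st()
    if len(sys.argv)>3:
        x=np.array([float(a) for a in sys.argv[1:4]]); print('shift',(R.T@(x-o['ee_pos'])).round(4))
        if len(sys.argv)>4:
            a=np.degrees(np.arctan2(R[1,2],R[0,2])); print('yaw',round((a-float(sys.argv[4])+180)%360-180,2))
E
python3 -m handwheel '[[0,0.034,-0.016,-7,0.8],[0.002,0.068,-0.032,-14,0.8],[0.004,0.102,-0.048,-21,0.8],[0.006,0.136,-0.064,-28,0.8],[0.008,0.17,-0.08,-35,0.8],[0.01,0.204,-0.096,-42,0.8],[0.012,0.238,-0.112,-49,0.8],[0.014,0.272,-0.128,-56,0.8]]'
python3 d.py .611 -.0055 .13 53.5
```

```text
time_s: 1.62
ee_pos: [0.4203, -0.2343, 0.2174]
tool_rot: [0.046, 0.705, -0.046, 0.706]
ft_force: [0.1, -0.8, -0.5]
gripper_width: 0.799
t 1.62 pos [ 0.4203 -0.2343  0.2174] zang -7.43 F [ 0.1 -0.8 -0.5] g 0.799
shift [0.0875 0.2515 0.1595]
yaw -60.93
```

```bash
python3 -m handwheel '[[0.01,0.033,0.02,-7,0.8],[0.02,0.065,0.04,-14,0.8],[0.03,0.097,0.06,-21,0.8],[0.04,0.13,0.08,-28,0.8],[0.05,0.162,0.1,-35,0.8],[0.06,0.194,0.12,-42,0.8],[0.075,0.225,0.14,-49,0.8],[0.0875,0.2515,0.1595,-56,0.8]]'
python3 d.py .611 -.0055 .13 53.5
python3 - <<'E'
from h import *
p=cams.get_image('wrist'); save('w1',p['image']); p.pop('image'); print(p.keys())
E
```

```text
time_s: 2.28
ee_pos: [0.6121, -0.0033, 0.1292]
tool_rot: [-0.293, 0.643, 0.293, 0.644]
ft_force: [-0.5, -0.6, 0.5]
gripper_width: 0.801
t 2.28 pos [ 0.6121 -0.0033  0.1292] zang 48.98 F [-0.5 -0.6  0.5] g 0.801
shift [-0.0008 -0.0006 -0.0024]
yaw -4.52
dict_keys(['intrinsics', 'R', 't', 'shot'])
```

View pics/w1.png

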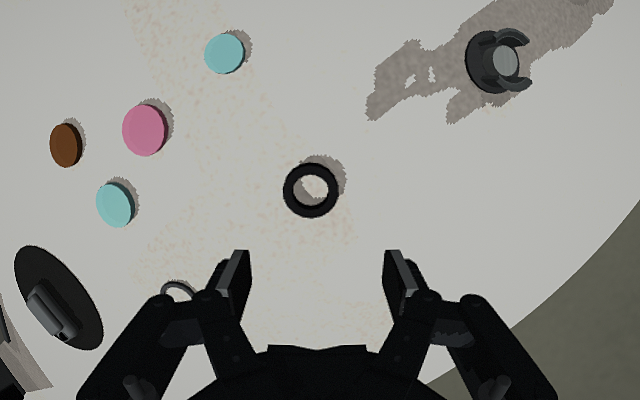

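```bash
cat >> h.py <<'E'
def castw(p,uv,z):
    K=np.array(p['intrinsics']);R=np.array(p['R']);t=np.array(p['t'])
    d=np.array([uv[0]-K[0,2],uv[1]-K[1,2]]);r=np.hypot(*d);th=r/K[0,0]
    v=np.r_[d/max(r,1e-9)*np.sin(th),np.cos(th)]; c=-R.T@t; w=R.T@v
    return c+w*(z-c[2])/w[2]
def blob(p,uv,kind,z,w=40):
    """contour-based: outline points cast to height z, min-circle"""
    im=p['image'];u,v=map(int,uv);x0,y0=max(0,u-w),max(0,v-w)
    c=im[y0:v+w,x0:u+w]; h=cv2.cvtColor(c,cv2.COLOR_RGB2HSV).astype(int)
    m=((h[...,1]>60)&(abs(h[...,0]-92)<15)) if kind=='lens' else (h[...,2]<(60 if kind=='spacer' else 85))
    m=m.astype(np.uint8)
    n,l,s,ce=cv2.connectedComponentsWithStats(m)
    i=1+np.argmax([s[j,4] for j in range(1,n)])
    cs,_=cv2.findContours((l==i).astype(np.uint8),cv2.RETR_EXTERNAL,cv2.CHAIN_APPROX_NONE)
    k=max(cs,key=cv2.contourArea); f=np.zeros_like(m); cv2.drawContours(f,[k],-1,1,-1)
    yy,xx=np.nonzero(f); q=(xx.mean()+x0,yy.mean()+y0)
    fn=castw
    return q,fn(p,q,z),int(f.sum())
E
python3 - <<'E'
from h import *
p=cams.get_image('wrist')
for n,uv,k,z in [('spacer',(311,190),'spacer',.007),('small_lens',(225,53),'lens',.005),('lens',(115,205),'lens',.005)]:
    q,P,a=blob(p,uv,k,z); print(n,np.round(q,1),P.round(4),a)
print(castw(p,(505,61),.025).round(4))
from d import st
st()
E
```

```text
spacer [305.4 191.9] [ 0.6097 -0.0084  0.007 ] 2446
small_lens [219.4  53.4] [0.4674 0.0169 0.005 ] 1280
lens [109.7 204.4] [ 0.4824 -0.1783  0.005 ] 1322
[0.6269 0.2067 0.025 ]
t 2.38 pos [ 0.6124 -0.0019  0.1265] zang 48.99 F [ 0.  -0.7 -0.2] g 0.797
```

```bash
python3 -m handwheel '[[0.01,-0.0005,-0.002,-4.5,0.8],[0.02,-0.0005,-0.002,-4.5,0.8],[0.03,-0.0005,-0.002,-4.5,0.8],[0.04,-0.0005,-0.002,-4.5,0.8],[0.05,-0.0005,-0.002,-4.5,0.8],[0.05,-0.0005,-0.002,-4.5,0.8],[0.05,-0.0005,-0.002,-4.5,0.8],[0.05,-0.0005,-0.002,-4.5,0.8]]'
python3 - <<'E'
from h import *
from d import st
st()
p=cams.get_image('wrist'); save('w2',p['image'])
q,P,a=blob(p,(311,190),'spacer',.007,60); print(np.round(q,1),P.round(4),a)
st()
E
```

```text
time_s: 3.05
ee_pos: [0.6114, -0.0041, 0.077]
tool_rot: [-0.317, 0.632, 0.318, 0.631]
ft_force: [-0.4, 0.9, 0.9]
gripper_width: 0.801
t 3.05 pos [ 0.6114 -0.0041  0.077 ] zang 53.44 F [-0.4  0.9  0.9] g 0.801
[310.4 210.9] [ 0.6095 -0.0084  0.007 ] 3531
t 3.1 pos [ 0.6117 -0.004   0.0773] zang 53.45 F [ 0.7 -0.1  0.2] g 0.8
```

View pics/w2.png

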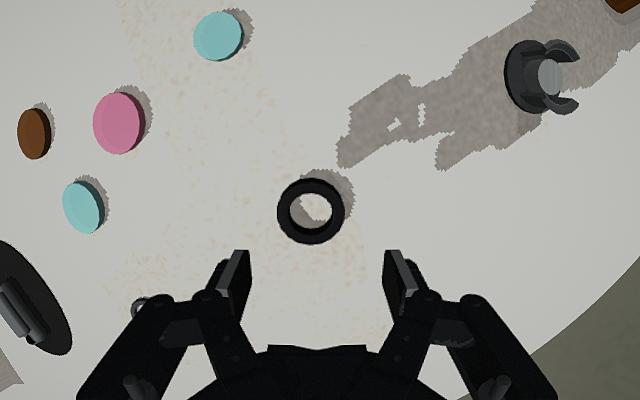

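```bash
python3 -m handwheel '[[0.012,-0.0005,-0.0035,0,0.8],[0.024,-0.0005,-0.0035,0,0.8],[0.036,-0.0005,-0.0035,0,0.8],[0.048,-0.0005,-0.0035,0,0.8],[0.06,-0.0005,-0.0035,0,0.8],[0.069,-0.0005,-0.0035,0,0.8],[0.07,-0.0005,-0.0035,0,0.8],[0.07,-0.0005,-0.0035,0,0.8]]'
python3 - <<'E'
from h import *
from d import st
st()
p=cams.get_image('wrist'); save('w3',p['image'])
E
```

```text
time_s: 3.77
ee_pos: [0.6092, -0.007, 0.0062]
tool_rot: [-0.317, 0.633, 0.319, 0.631]
ft_force: [0.4, 0.9, 0.7]
gripper_width: 0.803
t 3.77 pos [ 0.6092 -0.007   0.0062] zang 53.46 F [0.4 0.9 0.7] g 0.803
```

View pics/w3.png

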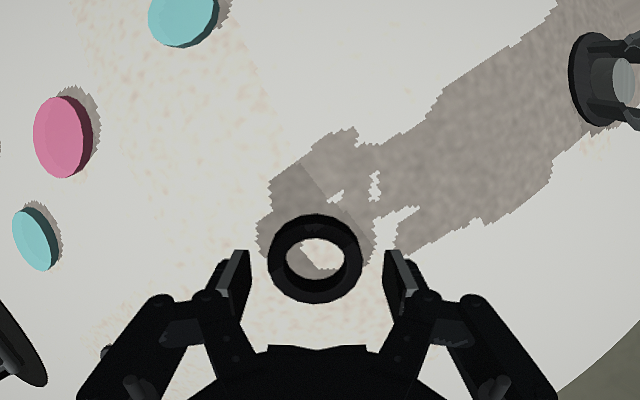

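Run:
```python
from h import *
from fit import proj
from d import st
o,R=st()
p=cams.get_image('wrist'); p['fish']=1
q,P,a=blob(p,(315,258),'spacer',.014,50); 
for z in (.014,.007): print(castw(p,(315,258),z).round(4),(R.T@(castw(p,(315,258),z)-o['ee_pos'])).round(4))
# projected positions of points in tool frame: tips of pads at half-opening .034
for x in (0,-.008,-.019):
  for z in (-.034,.034): print(x,z,[proj(p,[o['ee_pos']+R@[x,y,z]])[0].round(0).tolist() for y in (-.011,.011)])
```

```text
t 3.82 pos [ 0.6099 -0.007   0.0071] zang 53.46 F [0.1 0.3 0.1] g 0.8
[ 0.6066 -0.0057  0.014 ] [-0.0069  0.0034 -0.0009]
[ 0.6098 -0.0082  0.007 ] [ 0.0001 -0.0007 -0.001 ]
0 -0.034 [[255.0, 273.0], [252.0, 238.0]]
0 0.034 [[378.0, 273.0], [382.0, 238.0]]
-0.008 -0.034 [[253.0, 281.0], [249.0, 245.0]]
-0.008 0.034 [[381.0, 281.0], [385.0, 245.0]]
-0.019 -0.034 [[249.0, 294.0], [244.0, 256.0]]
-0.019 0.034 [[385.0, 293.0], [389.0, 256.0]]
```

```bash
python3 -m handwheel '[[0.004,-0.001,-0.001,0,0.7],[0.008,-0.001,-0.001,0,0.7],[0.009,-0.001,-0.001,0,0.7],[0.009,-0.001,-0.001,0,0.4],[0.009,-0.001,-0.001,0,0.4],[0.009,-0.001,-0.001,0,0.4],[0.009,-0.001,-0.001,0,0.4],[0.009,-0.001,-0.001,0,0.4]]'
python3 - <<'E'
from h import *
from d import st
st()
p=cams.get_image('wrist'); save('w4',p['image'])
E
```

```text
time_s: 4.53
ee_pos: [0.6107, -0.0084, -0.001]
tool_rot: [-0.318, 0.632, 0.318, 0.632]
ft_force: [-1.1, -0.3, 4.1]
gripper_width: 0.563
t 4.53 pos [ 0.6107 -0.0084 -0.001 ] zang 53.45 F [-1.1 -0.3  4.1] g 0.563
```

View pics/w4.png

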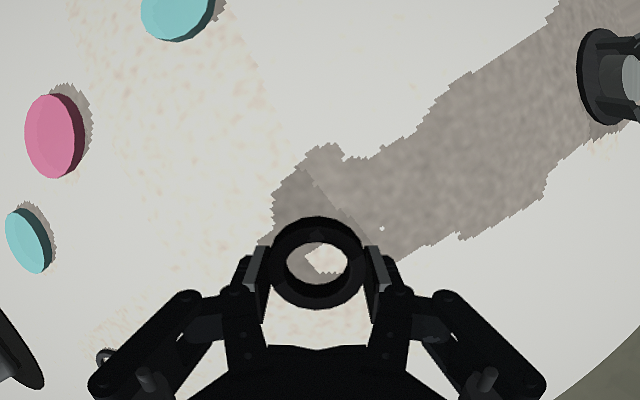

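```bash
python3 -m handwheel '[[-0.005,0,0,0,0.4],[-0.02,0,0,0,0.4],[-0.04,0,0,0,0.4],[-0.06,0,0,0,0.4],[-0.08,0,0,0,0.4],[-0.1,0,0,0,0.4],[-0.1,0,0,0,0.4],[-0.1,0,0,0,0.4]]'
python3 - <<'E'
from h import *
from d import st
st()
p=cams.get_image('wrist'); save('w5',p['image'])
E
python3 d.py .481 .2335 .11 53.5
```

```text
time_s: 5.25
ee_pos: [0.6115, -0.0084, 0.1001]
tool_rot: [-0.318, 0.631, 0.318, 0.632]
ft_force: [-0.3, -0.2, -0.5]
gripper_width: 0.559
t 5.25 pos [ 0.6115 -0.0084  0.1001] zang 53.46 F [-0.3 -0.2 -0.5] g 0.559
t 5.3 pos [ 0.6107 -0.0084  0.0988] zang 53.46 F [-0.4 -0.5 -0.7] g 0.564
shift [-0.0111  0.2483  0.1172]
yaw -0.04
```

View pics/w5.png

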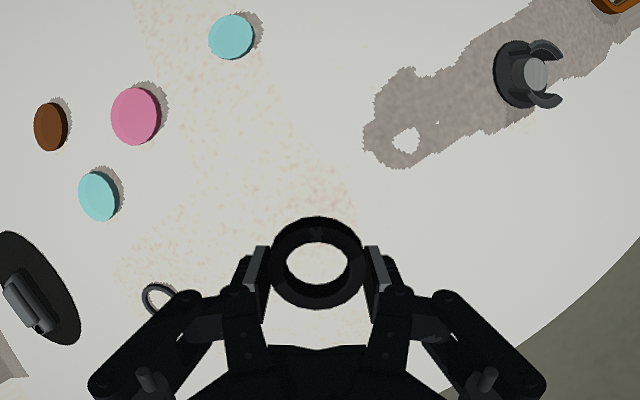

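```bash
python3 -m handwheel '[[-0.01,0.034,0.016,0,0.4],[-0.011,0.068,0.032,0,0.4],[-0.011,0.102,0.048,0,0.4],[-0.011,0.136,0.064,0,0.4],[-0.011,0.17,0.08,0,0.4],[-0.011,0.204,0.096,0,0.4],[-0.011,0.23,0.11,0,0.4],[-0.011,0.238,0.117,0,0.4]]'
python3 - <<'E'
from h import *
from d import st
st()
p=cams.get_image('wrist'); save('w6',p['image'])
E
python3 d.py .481 .2335 .11 53.5
```

```text
time_s: 5.97
ee_pos: [0.4862, 0.2297, 0.1083]
tool_rot: [-0.319, 0.632, 0.32, 0.63]
ft_force: [-0.6, -0.0, -0.2]
gripper_width: 0.559
t 5.97 pos [0.4862 0.2297 0.1083] zang 53.66 F [-0.6 -0.  -0.2] g 0.559
t 6.02 pos [0.487  0.2302 0.1085] zang 53.69 F [-0.1  1.   0. ] g 0.559
shift [-0.0015  0.0068 -0.0009]
yaw 0.19
```

View pics/w6.png

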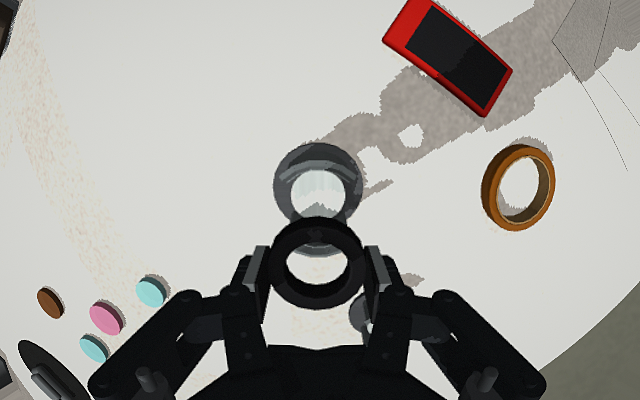

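```bash
cat > fw.py <<'E'
from fit import *
from d import st
import sys
kind=sys.argv[1]; box=eval(sys.argv[2]); x0=eval(sys.argv[3]); name=sys.argv[4]; th=float(sys.argv[5]) if len(sys.argv)>5 else 120
o,Rt=st(); p=cams.get_image('wrist'); p['fish']=1; save(name+'_full',p['image'])
u0,v0,w,h=box; g=cv2.cvtColor(p['image'],cv2.COLOR_RGB2GRAY)[v0:v0+h,u0:u0+w].astype(float)
T=np.clip((th-g)/25,0,1)
cost=lambda q:((render(p,kind,*q,box)-T)**2).sum()
b=minimize(cost,x0,method='Nelder-Mead',options=dict(initial_simplex=[x0,[x0[0]+.006,x0[1],x0[2]],[x0[0],x0[1]+.006,x0[2]],[x0[0],x0[1],x0[2]+.1]],xatol=1e-4,fatol=.01))
print('holder',b.x[:2].round(4),np.rad2deg(b.x[2]).round(1),round(b.fun,1),'in tool',(Rt.T@(np.r_[b.x[:2],.025]-o['ee_pos'])).round(4))
r=(render(p,kind,*b.x,box)*255).astype(np.uint8)
s=min(250/w,500/h)
save(name,np.hstack([cv2.resize(a,None,fx=s,fy=s) for a in (p['image'][v0:v0+h,u0:u0+w],np.dstack([r]*3),np.dstack([(T*255).astype(np.uint8)]*3))]))
E
python3 fw.py wide '(262,135,110,75)' '[.481,.235,-.64]' fw1 150
```

```text
t 6.02 pos [0.487  0.2302 0.1085] zang 53.69 F [-0.1  1.   0. ] g 0.559
holder [0.4811 0.2344] -32.6 66.6 in tool [ 0.0835  0.007  -0.    ]
```

View pics/fw1.png

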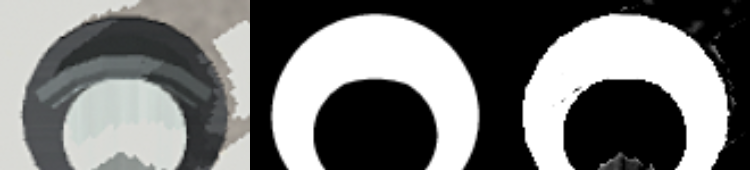

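```bash
cat > ring.py <<'E'
from fit import *
from d import st
import sys
# ring.py xmid h : silhouette row extents for y offsets
xm,h=float(sys.argv[1]),float(sys.argv[2]); r=float(sys.argv[3]) if len(sys.argv)>3 else .025
o,R=st(); p=cams.get_image('wrist'); p['fish']=1
a=np.linspace(0,2*np.pi,90)
for y in (-.003,-.0015,0,.0015,.003):
    P=np.vstack([np.c_[np.full(90,xm+s*h/2),y+r*np.cos(a),r*np.sin(a)] for s in (-1,1)])
    q=proj(p,o['ee_pos']+P@R.T)
    qt=proj(p,o['ee_pos']+P[:90]@R.T)
    print(y,'rows',q[:,1].min().round(1),q[:,1].max().round(1),'top face',qt[:,1].min().round(1),qt[:,1].max().round(1),'cols',q[:,0].min().round(1),q[:,0].max().round(1))
u0,v0=255,200; save('ringcrop',cv2.resize(p['image'][v0:v0+120,u0:u0+125],None,fx=4.8,fy=4.8,interpolation=cv2.INTER_NEAREST))
g=cv2.cvtColor(p['image'],cv2.COLOR_RGB2GRAY); print(g[205:325,317].tolist())
E
python3 ring.py -.008 .014
```

```text
t 6.07 pos [0.4879 0.2286 0.1086] zang 53.65 F [ 0.3 -0.1  0.2] g 0.559
-0.003 rows 219.7 315.4 top face 231.7 315.4 cols 266.4 367.4
-0.0015 rows 217.0 313.3 top face 228.8 313.3 cols 266.2 367.7
0 rows 214.2 311.2 top face 225.8 311.2 cols 266.0 367.9
0.0015 rows 211.4 309.1 top face 222.7 309.1 cols 265.7 368.1
0.003 rows 208.5 306.9 top face 219.7 306.9 cols 265.5 368.3
[149, 150, 149, 149, 148, 148, 149, 150, 149, 156, 126, 64, 0, 10, 7, 8, 9, 9, 9, 9, 9, 17, 21, 22, 21, 18, 25, 27, 26, 27, 28, 24, 26, 26, 24, 24, 23, 30, 92, 96, 66, 70, 70, 70, 70, 68, 79, 107, 105, 187, 211, 213, 211, 211, 214, 217, 217, 216, 216, 217, 217, 217, 213, 210, 213, 215, 217, 216, 213, 210, 209, 214, 216, 217, 216, 214, 216, 221, 239, 141, 0, 2, 4, 14, 8, 9, 5, 5, 12, 11, 7, 6, 10, 17, 29, 23, 26, 23, 24, 24, 25, 24, 21, 13, 67, 156, 227, 214, 213, 214, 216, 215, 215, 215, 215, 215, 214, 214, 211, 210]
```

View pics/ringcrop.png

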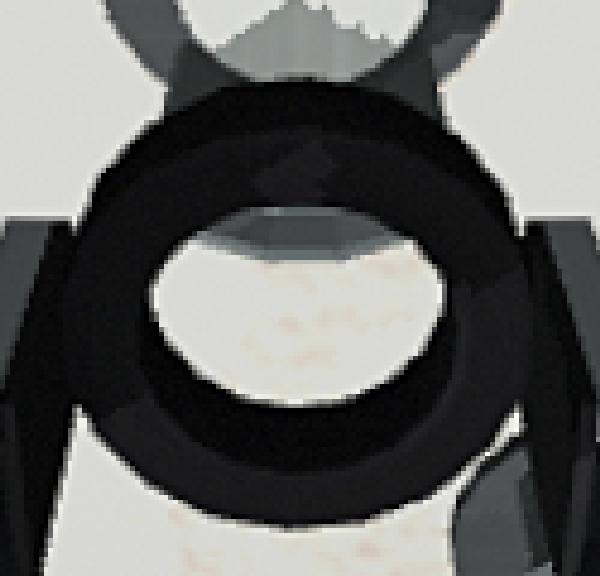

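```bash
python3 -m handwheel '[[0.005,0.004,0,0,0.4],[0.015,0.007,0,0,0.4],[0.025,0.007,0,0,0.4],[0.035,0.007,0,0,0.4],[0.04,0.007,0,0,0.4],[0.04,0.007,0,0,0.4],[0.04,0.007,0,0,0.4],[0.04,0.007,0,0,0.4]]'
python3 fw.py wide '(262,150,110,75)' '[.481,.235,-.64]' fw2 150; python3 ring.py -.008 .014 |head -1
```

```text
time_s: 6.78
ee_pos: [0.4831, 0.2315, 0.069]
tool_rot: [-0.318, 0.632, 0.319, 0.631]
ft_force: [0.0, 0.2, 0.3]
gripper_width: 0.562
t 6.78 pos [0.4831 0.2315 0.069 ] zang 53.55 F [0.  0.2 0.3] g 0.562
holder [0.4812 0.2339] -33.6 526.9 in tool [0.044  0.0029 0.0008]
t 6.83 pos [0.4832 0.2317 0.0692] zang 53.55 F [-0.5 -0.8 -0.5] g 0.558
```

View pics/fw2_full.png

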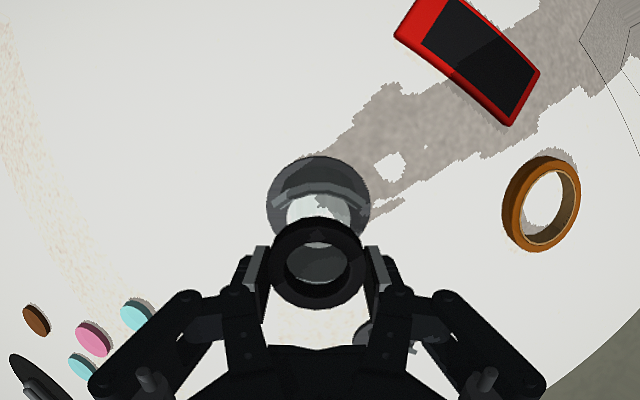

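View pics/fw2.png

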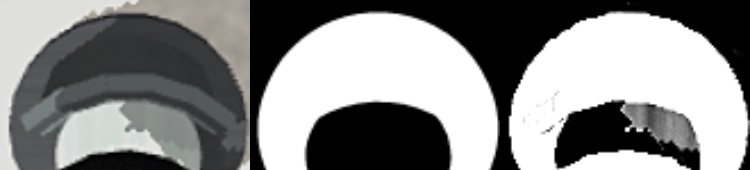

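```bash
python3 -m handwheel '[[0,0.003,0.0005,0,0.4],[0.004,0.003,0.0005,0,0.4],[0.01,0.003,0.0005,0,0.4],[0.018,0.003,0.0005,0,0.4],[0.026,0.003,0.0005,0,0.4],[0.034,0.003,0.0005,0,0.4],[0.038,0.003,0.0005,0,0.4],[0.038,0.003,0.0005,0,0.4]]'
python3 ring.py -.008 .014 |head -1;  python3 - <<'E'
from h import *
p=cams.get_image('wrist'); save('w7',p['image'])
E
```

```text
time_s: 7.55
ee_pos: [0.4802, 0.2334, 0.0296]
tool_rot: [-0.319, 0.633, 0.319, 0.63]
ft_force: [0.1, 0.2, 0.2]
gripper_width: 0.563
t 7.55 pos [0.4802 0.2334 0.0296] zang 53.55 F [0.1 0.2 0.2] g 0.563
```

View pics/w7.png

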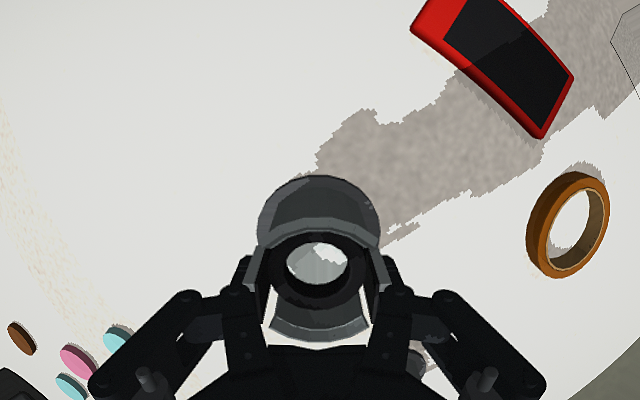

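Ring is between the cheeks, no contact force. Lower the remaining ~5 mm, then look at the force.

```bash
python3 -m handwheel '[[0.001,0,0,0,0.4],[0.002,0,0,0,0.4],[0.003,0,0,0,0.4],[0.004,0,0,0,0.4],[0.0045,0,0,0,0.4],[0.005,0,0,0,0.4],[0.005,0,0,0,0.4],[0.005,0,0,0,0.4]]'
```

```text
time_s: 8.32
ee_pos: [0.4809, 0.2338, 0.026]
tool_rot: [-0.319, 0.632, 0.319, 0.631]
ft_force: [0.3, 0.1, -0.1]
gripper_width: 0.563
```

```bash
python3 -m handwheel '[[0.0005,0,0,0,0.4],[0.001,0,0,0,0.4],[0.0015,0,0,0,0.4],[0.002,0,0,0,0.4],[0.002,0,0,0,0.4],[0.002,0,0,0,0.4],[0.002,0,0,0,0.4],[0.002,0,0,0,0.4]]'
```

```text
time_s: 8.98
ee_pos: [0.4809, 0.2338, 0.024]
tool_rot: [-0.319, 0.632, 0.319, 0.631]
ft_force: [-0.6, -0.5, 0.8]
gripper_width: 0.563
```

```bash
python3 -m handwheel '[[0.0005,0,0,0,0.4],[0.001,0,0,0,0.4],[0.001,0,0,0,0.4],[0.001,0,0,0,0.4],[0.001,0,0,0,0.7],[0.001,0,0,0,0.7],[0.001,0,0,0,0.7],[0.001,0,0,0,0.7]]'
python3 -m handwheel '[[-0.005,0,0,0,0.7],[-0.02,0,0,0,0.7],[-0.04,0,0,0,0.7],[-0.06,0,0,0,0.7],[-0.08,-0.02,0,0,0.8],[-0.1,-0.04,0,0,0.8],[-0.11,-0.06,0,0,0.8],[-0.11,-0.06,0,0,0.8]]'
python3 - <<'E'
from h import *
p=cams.get_image('wrist'); save('w8',p['image'])
E
python3 d.py .482 -.179 .11 53.5
```

```text
time_s: 9.65
ee_pos: [0.4809, 0.2338, 0.0228]
tool_rot: [-0.319, 0.632, 0.319, 0.631]
ft_force: [1.2, 0.7, -0.2]
gripper_width: 0.704
time_s: 10.32
ee_pos: [0.533, 0.1972, 0.1358]
tool_rot: [-0.318, 0.63, 0.317, 0.633]
ft_force: [-0.3, 0.5, -0.0]
gripper_width: 0.8
t 10.37 pos [0.5311 0.1977 0.1342] zang 53.44 F [ 0.  -0.  -0.3] g 0.8
shift [ 0.024  -0.1849 -0.3319]
yaw -0.06
```

View pics/w8.png

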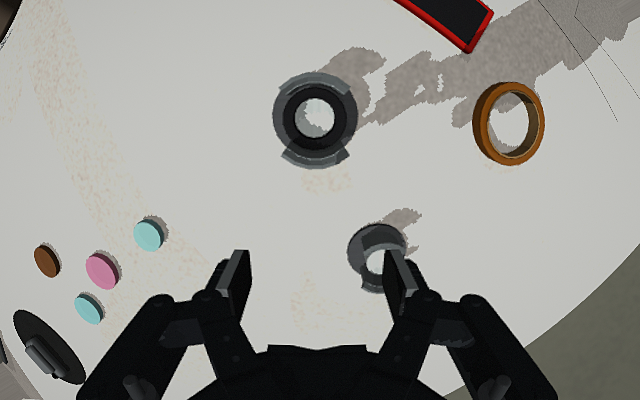

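Spacer lies flat between the cheeks (318,118). Next the large lens.

```bash
python3 -m handwheel '[[0,-0.019,-0.035,0,0.8],[0,-0.038,-0.07,0,0.8],[0,-0.057,-0.105,0,0.8],[0,-0.076,-0.14,0,0.8],[0,-0.095,-0.175,0,0.8],[0,-0.114,-0.21,0,0.8],[0,-0.133,-0.245,0,0.8],[0,-0.152,-0.28,0,0.8]]'
python3 d.py .482 -.179 .08 53.5
```

```text
time_s: 11.03
ee_pos: [0.4849, -0.1186, 0.1333]
tool_rot: [-0.318, 0.631, 0.319, 0.632]
ft_force: [0.5, -0.6, 0.6]
gripper_width: 0.802
t 11.03 pos [ 0.4849 -0.1186  0.1333] zang 53.49 F [ 0.5 -0.6  0.6] g 0.802
shift [ 0.0533 -0.0337 -0.0503]
yaw -0.01
```

```bash
python3 -m handwheel '[[0.01,-0.014,-0.02,0,0.8],[0.02,-0.026,-0.04,0,0.8],[0.03,-0.034,-0.05,0,0.8],[0.04,-0.034,-0.05,0,0.8],[0.05,-0.034,-0.05,0,0.8],[0.053,-0.034,-0.05,0,0.8],[0.053,-0.034,-0.05,0,0.8],[0.053,-0.034,-0.05,0,0.8]]'
cat > obj.py <<'E'
import sys
from h import *
from d import st
n,k,z,u,v=sys.argv[1],sys.argv[2],float(sys.argv[3]),float(sys.argv[4]),float(sys.argv[5])
o,R=st()
p=cams.get_image('wrist'); save(n,p['image'])
q,P,a=blob(p,(u,v),k,z,50); print(np.round(q,1),P.round(4),a,'tool',(R.T@(P-o['ee_pos'])).round(4))
E
python3 obj.py w9 lens .005 311 211
```

```text
time_s: 11.7
ee_pos: [0.4826, -0.1777, 0.0802]
tool_rot: [-0.318, 0.631, 0.319, 0.631]
ft_force: [0.3, 0.1, 0.2]
gripper_width: 0.796
t 11.7 pos [ 0.4826 -0.1777  0.0802] zang 53.59 F [0.3 0.1 0.2] g 0.796
[315.3 207.7] [ 0.4824 -0.1788  0.005 ] 3308 tool [ 0.0752 -0.0006 -0.001 ]
```

View pics/w9.png

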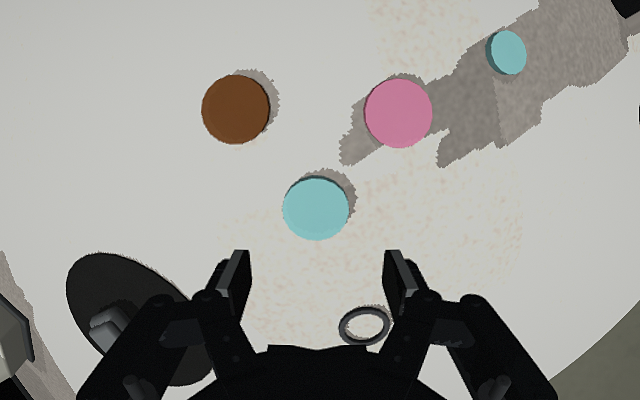

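```bash
python3 -m handwheel '[[0.02,-0.0005,-0.001,0,0.75],[0.04,-0.0005,-0.001,0,0.7],[0.06,-0.0005,-0.001,0,0.7],[0.075,-0.0005,-0.001,0,0.7],[0.08,-0.0005,-0.001,0,0.7],[0.083,-0.0005,-0.001,0,0.7],[0.084,-0.0005,-0.001,0,0.7],[0.084,-0.0005,-0.001,0,0.7]]'
python3 obj.py w10 lens .005 317 260
```

```text
time_s: 12.42
ee_pos: [0.4834, -0.1791, -0.0025]
tool_rot: [-0.319, 0.631, 0.319, 0.632]
ft_force: [-0.5, -0.3, -0.2]
gripper_width: 0.7
t 12.42 pos [ 0.4834 -0.1791 -0.0025] zang 53.6 F [-0.5 -0.3 -0.2] g 0.7
[315.9 261.4] [ 0.4817 -0.1784  0.005 ] 7047 tool [-0.0075  0.0017 -0.0005]
```

View pics/w10.png

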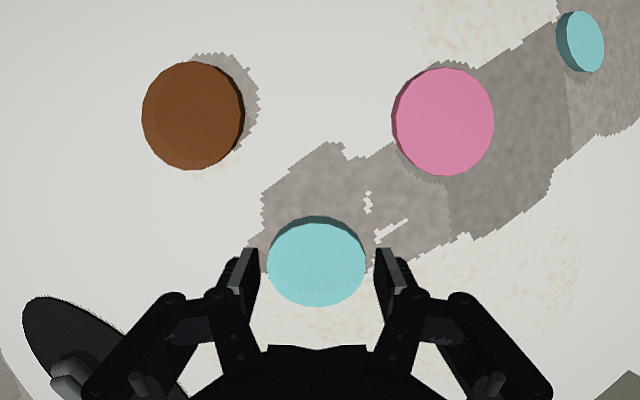

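```bash
python3 -m handwheel '[[0.001,0,0,0,0.6],[0.002,0,0,0,0.4],[0.002,0,0,0,0.4],[0.002,0,0,0,0.4],[0.002,0,0,0,0.4],[0.002,0,0,0,0.4],[0.002,0,0,0,0.4],[0.002,0,0,0,0.4]]'
python3 d.py; python3 -m handwheel '[[-0.003,0,0,0,0.4],[-0.01,0,0,0,0.4],[-0.03,0,0,0,0.4],[-0.05,0,0,0,0.4],[-0.07,0,0,0,0.4],[-0.09,0,0,0,0.4],[-0.105,0,0,0,0.4],[-0.11,0,0,0,0.4]]'; python3 ring.py -.0095 .010; python3 d.py .482 .2335 .11
```

```text
time_s: 13.13
ee_pos: [0.4844, -0.1794, -0.0018]
tool_rot: [-0.32, 0.63, 0.318, 0.633]
ft_force: [-4.2, 0.9, 14.1]
gripper_width: 0.553
t 13.13 pos [ 0.4844 -0.1794 -0.0018] zang 53.59 F [-4.2  0.9 14.1] g 0.553
time_s: 13.8
ee_pos: [0.4853, -0.1799, 0.1113]
tool_rot: [-0.321, 0.629, 0.317, 0.634]
ft_force: [0.7, -0.9, 0.0]
gripper_width: 0.555
t 13.8 pos [ 0.4853 -0.1799  0.1113] zang 53.59 F [ 0.7 -0.9  0. ] g 0.555
-0.003 rows 222.5 314.7 top face 231.2 314.7 cols 266.5 367.2
-0.0015 rows 219.6 312.6 top face 228.2 312.6 cols 266.3 367.5
0 rows 216.8 310.5 top face 225.2 310.5 cols 266.1 367.7
0.0015 rows 213.9 308.4 top face 222.2 308.4 cols 265.8 367.9
0.003 rows 211.0 306.2 top face 219.1 306.2 cols 265.6 368.2
[204, 204, 205, 204, 203, 204, 208, 214, 115, 77, 70, 73, 74, 74, 68, 92, 146, 185, 180, 178, 179, 179, 179, 179, 179, 180, 179, 179, 179, 179, 179, 179, 179, 178, 178, 179, 179, 178, 178, 177, 178, 178, 178, 178, 178, 178, 179, 179, 179, 178, 178, 179, 177, 178, 178, 178, 177, 177, 177, 177, 177, 178, 178, 178, 178, 177, 177, 178, 177, 177, 178, 178, 178, 177, 178, 177, 178, 177, 177, 176, 177, 177, 178, 177, 176, 178, 177, 177, 177, 178, 177, 179, 177, 176, 177, 177, 177, 176, 175, 185, 199, 203, 200, 198, 202, 203, 203, 203, 203, 204, 200, 200, 203, 203, 203, 203, 202, 199, 200, 202]
t 13.85 pos [ 0.4853 -0.1799  0.1109] zang 53.59 F [ 1.  -1.   0.9] g 0.557
shift [1.000e-04 2.480e-01 3.308e-01]
```

View pics/ringcrop.png

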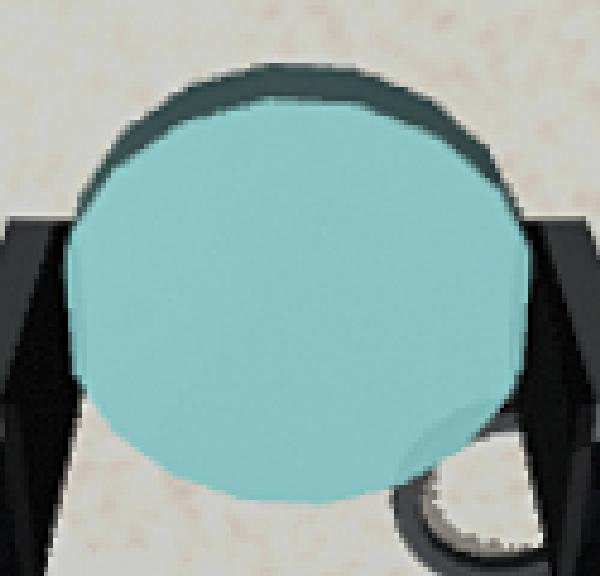

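```bash
python3 ring.py -.0068 .010 | cut -c1-120
```

```text
t 13.85 pos [ 0.4853 -0.1799  0.1109] zang 53.59 F [ 1.  -1.   0.9] g 0.557
-0.003 rows 220.3 311.5 top face 228.7 311.5 cols 267.3 366.4
-0.0015 rows 217.5 309.5 top face 225.8 309.5 cols 267.0 366.7
0 rows 214.7 307.4 top face 222.8 307.4 cols 266.8 366.9
0.0015 rows 211.9 305.2 top face 219.9 305.2 cols 266.6 367.1
0.003 rows 209.0 303.1 top face 216.9 303.1 cols 266.4 367.3
[204, 204, 205, 204, 203, 203, 207, 212, 115, 77, 71, 74, 74, 74, 67, 92, 148, 184, 180, 179, 179, 179, 179, 178, 178, 1
```

```bash
python3 -m handwheel '[[0,0.024,0.032,0,0.4],[0,0.048,0.064,0,0.4],[0,0.072,0.096,0,0.4],[0,0.096,0.128,0,0.4],[0,0.12,0.16,0,0.4],[0,0.144,0.192,0,0.4],[0,0.168,0.224,0,0.4],[0,0.192,0.256,0,0.4]]'
python3 d.py .4817 .2332 .11 53.5
```

```text
time_s: 14.57
ee_pos: [0.4811, 0.142, 0.1077]
tool_rot: [-0.32, 0.63, 0.317, 0.633]
ft_force: [0.5, -0.1, -0.2]
gripper_width: 0.552
t 14.57 pos [0.4811 0.142  0.1077] zang 53.59 F [ 0.5 -0.1 -0.2] g 0.552
shift [-0.0025  0.0536  0.0738]
yaw 0.09
```

```bash
python3 -m handwheel '[[0,0.02,0.03,0,0.4],[0,0.036,0.05,0,0.4],[0,0.048,0.066,0,0.4],[0,0.0535,0.074,0,0.4],[0.006,0.0535,0.074,0,0.4],[0.014,0.0535,0.074,0,0.4],[0.016,0.0535,0.074,0,0.4],[0.016,0.0535,0.074,0,0.4]]'
python3 d.py .4817 .2332 .06 53.5
python3 fw.py wide '(262,135,110,75)' '[.481,.235,-.64]' fw3 150
```

```text
time_s: 15.23
ee_pos: [0.4812, 0.2315, 0.09]
tool_rot: [-0.32, 0.631, 0.317, 0.632]
ft_force: [0.2, -1.0, -0.2]
gripper_width: 0.555
t 15.23 pos [0.4812 0.2315 0.09  ] zang 53.49 F [ 0.2 -1.  -0.2] g 0.555
shift [0.03   0.0007 0.0016]
yaw -0.01
t 15.23 pos [0.4812 0.2315 0.09  ] zang 53.49 F [ 0.2 -1.  -0.2] g 0.555
holder [0.4817 0.234 ] -36.6 792.1 in tool [0.065  0.0014 0.0023]
```

View pics/fw3_full.png

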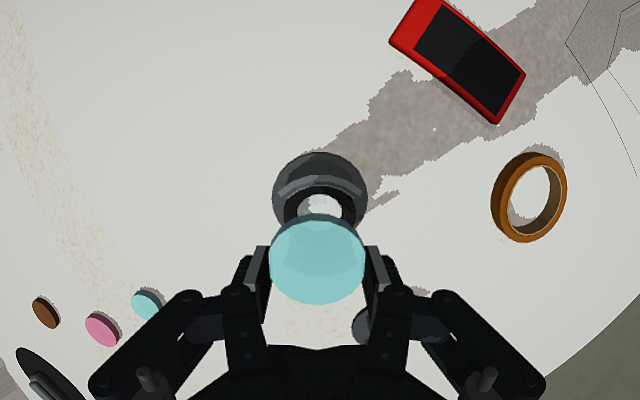

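View pics/fw3.png

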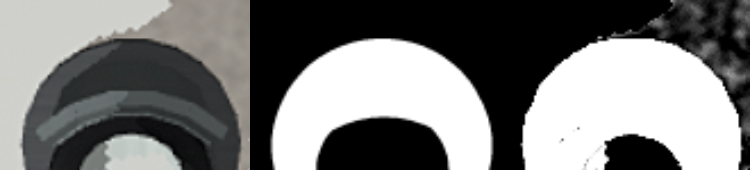

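```bash
python3 -m handwheel '[[0.003,0.0005,0.0018,0,0.4],[0.01,0.0005,0.0018,0,0.4],[0.018,0.0005,0.0018,0,0.4],[0.026,0.0005,0.0018,0,0.4],[0.034,0.0005,0.0018,0,0.4],[0.041,0.0005,0.0018,0,0.4],[0.046,0.0005,0.0018,0,0.4],[0.046,0.0005,0.0018,0,0.4]]'
python3 - <<'E'
from h import *
p=cams.get_image('wrist'); save('w11',p['image'])
E
```

```text
time_s: 15.95
ee_pos: [0.4816, 0.233, 0.0431]
tool_rot: [-0.32, 0.631, 0.317, 0.631]
ft_force: [-0.5, -0.7, -1.1]
gripper_width: 0.558
```

View pics/w11.png

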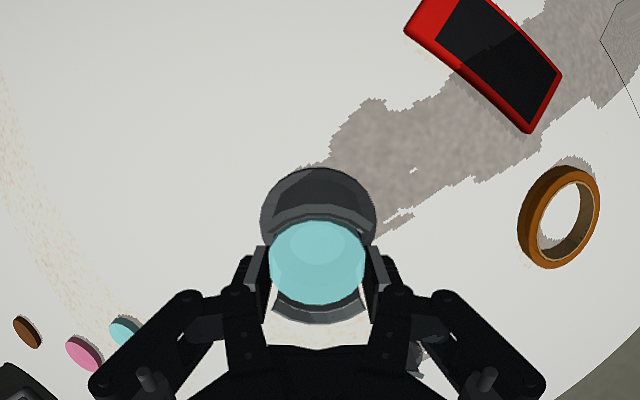

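Lens is inside the bore. Ease down.

```bash
python3 -m handwheel '[[0.001,0,0,0,0.4],[0.002,0,0,0,0.4],[0.003,0,0,0,0.4],[0.0035,0,0,0,0.4],[0.004,0,0,0,0.4],[0.0045,0,0,0,0.4],[0.0045,0,0,0,0.4],[0.0045,0,0,0,0.4]]'
python3 -m handwheel '[[0.0003,0,0,0,0.4],[0.0006,0,0,0,0.4],[0.001,0,0,0,0.4],[0.0013,0,0,0,0.4],[0.0016,0,0,0,0.4],[0.0018,0,0,0,0.4],[0.0018,0,0,0,0.4],[0.0018,0,0,0,0.4]]'
```

```text
time_s: 16.67
ee_pos: [0.482, 0.2332, 0.0394]
tool_rot: [-0.32, 0.631, 0.317, 0.632]
ft_force: [0.1, -0.4, -0.4]
gripper_width: 0.553
time_s: 17.33
ee_pos: [0.482, 0.2332, 0.0376]
tool_rot: [-0.32, 0.631, 0.317, 0.632]
ft_force: [-0.7, -0.7, -0.8]
gripper_width: 0.548
```

```bash
python3 -m handwheel '[[0.0003,0,0,0,0.4],[0.0006,0,0,0,0.4],[0.0009,0,0,0,0.4],[0.0012,0,0,0,0.4],[0.0012,0,0,0,0.4],[0.0012,0,0,0,0.4],[0.0012,0,0,0,0.4],[0.0012,0,0,0,0.4]]'
```

```text
time_s: 18.0
ee_pos: [0.4821, 0.2332, 0.0373]
tool_rot: [-0.32, 0.631, 0.317, 0.632]
ft_force: [-2.7, -0.6, 5.6]
gripper_width: 0.556
```

```bash
python3 -m handwheel '[[0,0,0,0,0.58],[0,0,0,0,0.6],[0,0,0,0,0.63],[0,0,0,0,0.66],[0,0,0,0,0.7],[0,0,0,0,0.7],[-0.005,0,0,0,0.7],[-0.015,0,0,0,0.7]]'
python3 -m handwheel '[[-0.02,0,0,0,0.75],[-0.04,0,0,0,0.8],[-0.06,0,-0.01,0,0.8],[-0.07,-0.02,-0.04,0,0.8],[-0.075,-0.04,-0.07,0,0.8],[-0.075,-0.06,-0.1,0,0.8],[-0.075,-0.07,-0.13,0,0.8],[-0.075,-0.08,-0.16,0,0.8]]'
python3 - <<'E'
from h import *
p=cams.get_image('wrist'); save('w12',p['image'])
E
python3 d.py .6095 -.213 .1 53.5
```

```text
time_s: 18.67
ee_pos: [0.4812, 0.2329, 0.0516]
tool_rot: [-0.32, 0.632, 0.317, 0.631]
ft_force: [-0.4, 0.6, 0.4]
gripper_width: 0.701
time_s: 19.33
ee_pos: [0.4502, 0.0555, 0.1286]
tool_rot: [-0.32, 0.631, 0.316, 0.632]
ft_force: [-0.0, 0.7, -0.3]
gripper_width: 0.8
t 19.38 pos [0.4479 0.0517 0.1285] zang 53.32 F [-3.8 -3.5 -0.7] g 0.797
shift [ 0.0305 -0.2875 -0.1157]
yaw -0.18
```

View pics/w12.png

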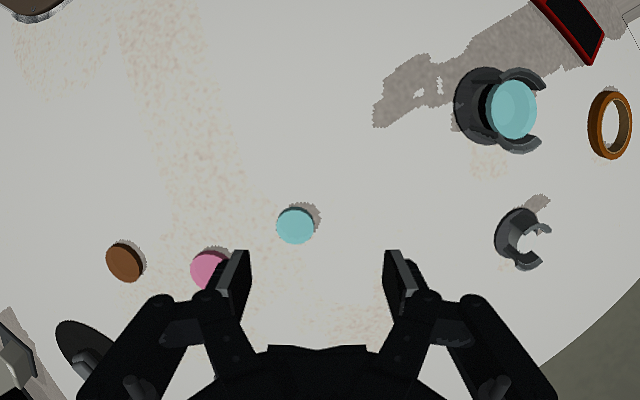

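```bash
python3 -m handwheel '[[0,-0.038,-0.015,0,0.8],[0,-0.076,-0.03,0,0.8],[0,-0.114,-0.045,0,0.8],[0,-0.152,-0.06,0,0.8],[0.006,-0.19,-0.075,0,0.8],[0.012,-0.228,-0.09,0,0.8],[0.02,-0.265,-0.105,0,0.8],[0.03,-0.28,-0.115,0,0.8]]'
python3 d.py .6095 -.213 .075 53.5
```

```text
time_s: 20.05
ee_pos: [0.6066, -0.212, 0.1012]
tool_rot: [-0.32, 0.632, 0.313, 0.632]
ft_force: [-0.6, 0.3, 0.1]
gripper_width: 0.8
t 20.05 pos [ 0.6066 -0.212   0.1012] zang 53.18 F [-0.6  0.3  0.1] g 0.8
shift [ 0.0262 -0.0026  0.0011]
yaw -0.32
```

```bash
python3 -m handwheel '[[0.01,-0.003,0.001,0,0.8],[0.02,-0.003,0.001,0,0.8],[0.026,-0.003,0.001,0,0.8],[0.026,-0.003,0.001,0,0.8],[0.026,-0.003,0.001,0,0.8],[0.026,-0.003,0.001,0,0.8],[0.026,-0.003,0.001,0,0.8],[0.026,-0.003,0.001,0,0.8]]'
python3 obj.py w13 ring .003 317 210
python3 - <<'E'
from d import *
o,R=st(); print(R.round(4).tolist(), np.round(o['qpos'],3))
E
```

```text
time_s: 20.72
ee_pos: [0.61, -0.2128, 0.0762]
tool_rot: [-0.321, 0.632, 0.313, 0.632]
ft_force: [0.1, -0.4, -0.3]
gripper_width: 0.797
t 20.72 pos [ 0.61   -0.2128  0.0762] zang 53.23 F [ 0.1 -0.4 -0.3] g 0.797
[314.1 205.6] [ 0.6078 -0.2139  0.003 ] 3232 tool [ 0.0732  0.0018 -0.002 ]
t 20.77 pos [ 0.61   -0.2129  0.076 ] zang 53.22 F [ 0.1  0.2 -0.5] g 0.802
[[0.0051, -0.8009, 0.5988], [-0.0095, 0.5987, 0.8009], [-0.9999, -0.0097, -0.0045]] [-0.333  0.385 -0.047  1.131 -0.007  0.309]
```

View pics/w13.png

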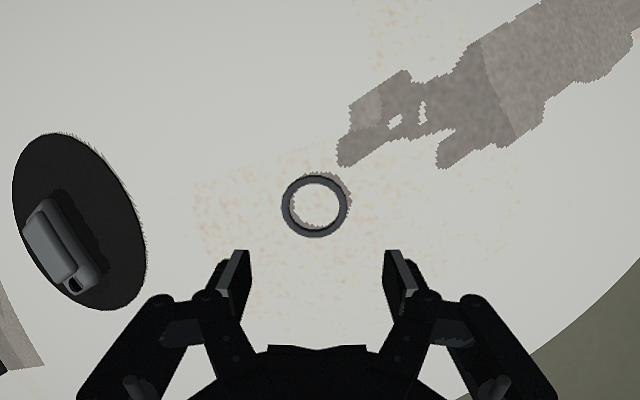

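```bash
python3 -m handwheel '[[0.02,0.001,-0.001,0,0.75],[0.04,0.001,-0.001,0,0.7],[0.055,0.001,-0.001,0,0.7],[0.065,0.001,-0.001,0,0.7],[0.072,0.001,-0.001,0,0.7],[0.075,0.001,-0.001,0,0.7],[0.076,0.001,-0.001,0,0.7],[0.076,0.001,-0.001,0,0.7]]'
python3 obj.py w14 ring .003 317 262
```

```text
time_s: 21.43
ee_pos: [0.6094, -0.214, 0.0006]
tool_rot: [-0.321, 0.632, 0.313, 0.633]
ft_force: [-0.8, 0.3, 0.3]
gripper_width: 0.699
t 21.43 pos [ 6.094e-01 -2.140e-01  6.000e-04] zang 53.22 F [-0.8  0.3  0.3] g 0.699
[314.7 256.2] [ 0.6071 -0.2137  0.003 ] 6206 tool [-0.0025  0.0019 -0.0011]
```

View pics/w14.png

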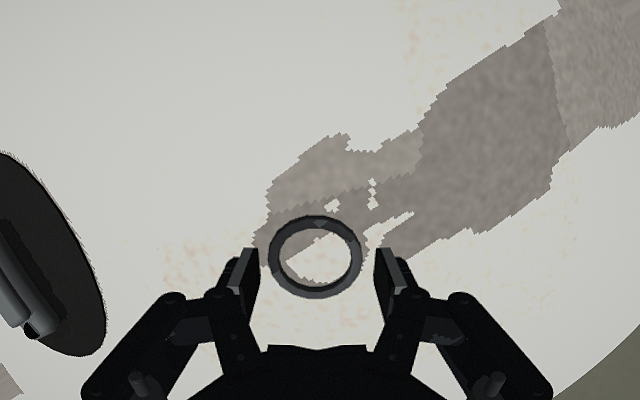

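```bash
python3 -m handwheel '[[0.0005,0.0015,-0.001,0,0.7],[0.001,0.0015,-0.001,0,0.65],[0.001,0.0015,-0.001,0,0.6],[0.001,0.0015,-0.001,0,0.4],[0.001,0.0015,-0.001,0,0.4],[0.001,0.0015,-0.001,0,0.4],[0.001,0.0015,-0.001,0,0.4],[0.001,0.0015,-0.001,0,0.4]]'
python3 d.py; python3 -m handwheel '[[-0.003,0,0,0,0.4],[-0.01,0,0,0,0.4],[-0.03,0,0,0,0.4],[-0.05,0,0,0,0.4],[-0.07,0,0,0,0.4],[-0.09,0,0,0,0.4],[-0.105,0,0,0,0.4],[-0.11,0,0,0,0.4]]'; python3 ring.py -.004 .006; python3 d.py .4817 .2332 .11 53.5
```

```text
time_s: 22.15
ee_pos: [0.608, -0.2141, 0.0014]
tool_rot: [-0.321, 0.631, 0.312, 0.633]
ft_force: [-3.6, 0.6, 7.2]
gripper_width: 0.53
t 22.15 pos [ 0.608  -0.2141  0.0014] zang 53.21 F [-3.6  0.6  7.2] g 0.53
time_s: 22.82
ee_pos: [0.6085, -0.2134, 0.1148]
tool_rot: [-0.322, 0.63, 0.311, 0.634]
ft_force: [-0.6, 0.2, -0.7]
gripper_width: 0.524
t 22.82 pos [ 0.6085 -0.2134  0.1148] zang 53.21 F [-0.6  0.2 -0.7] g 0.524
-0.003 rows 219.7 306.2 top face 224.6 306.2 cols 268.6 365.2
-0.0015 rows 216.9 304.1 top face 221.7 304.1 cols 268.4 365.4
0 rows 214.1 302.0 top face 218.9 302.0 cols 268.1 365.6
0.0015 rows 211.3 299.9 top face 215.9 299.9 cols 267.9 365.8
0.003 rows 208.5 297.8 top face 213.0 297.8 cols 267.7 366.0
[205, 205, 204, 203, 201, 202, 204, 205, 207, 211, 189, 138, 0, 22, 27, 36, 43, 47, 46, 44, 44, 45, 43, 38, 22, 214, 212, 205, 205, 204, 198, 200, 203, 204, 205, 204, 204, 205, 204, 206, 205, 205, 205, 204, 205, 203, 201, 202, 204, 204, 204, 205, 205, 204, 205, 205, 205, 205, 204, 204, 204, 204, 204, 205, 205, 205, 204, 204, 205, 204, 205, 204, 205, 205, 205, 205, 204, 204, 205, 206, 216, 175, 43, 10, 23, 24, 24, 45, 66, 71, 71, 71, 68, 70, 114, 222, 206, 204, 203, 204, 203, 204, 204, 204, 204, 204, 203, 204, 203, 205, 204, 203, 205, 204, 202, 203, 204, 203, 202, 201]
t 22.87 pos [ 0.6085 -0.2134  0.1144] zang 53.21 F [ 0.8 -0.8  0.2] g 0.528
shift [-0.0023  0.369   0.2817]
yaw -0.29
```

View pics/ringcrop.png

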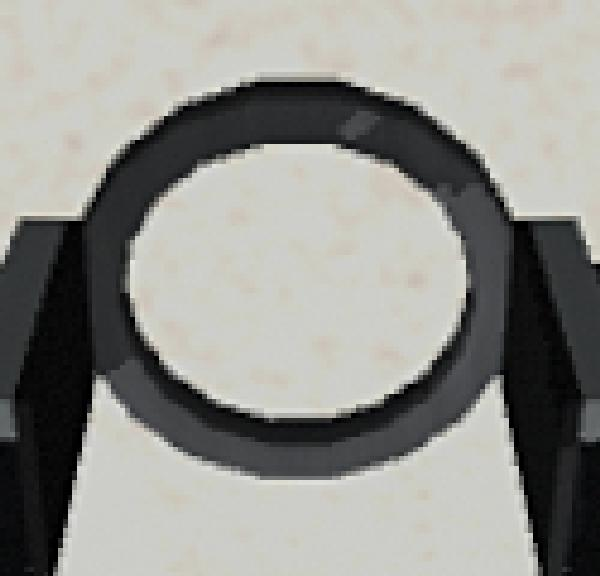

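```bash
python3 -m handwheel '[[0,0.033,0.025,0,0.4],[0,0.066,0.05,0,0.4],[0,0.099,0.075,0,0.4],[0,0.132,0.1,0,0.4],[0,0.165,0.125,0,0.4],[0,0.198,0.15,0,0.4],[0,0.231,0.175,0,0.4],[0,0.264,0.2,0,0.4]]'
python3 d.py .4806 .2343 .1 53.5
```

```text
time_s: 23.53
ee_pos: [0.5154, 0.1064, 0.1086]
tool_rot: [-0.322, 0.631, 0.311, 0.634]
ft_force: [1.8, -0.6, -0.8]
gripper_width: 0.53
t 23.53 pos [0.5154 0.1064 0.1086] zang 53.2 F [ 1.8 -0.6 -0.8] g 0.53
shift [0.0067 0.1046 0.0816]
yaw -0.3
```

```bash
python3 -m handwheel '[[0,0.03,0.022,0,0.4],[0,0.06,0.045,0,0.4],[0,0.085,0.065,0,0.4],[0,0.1,0.078,0,0.4],[0.003,0.1045,0.0815,0,0.4],[0.006,0.1045,0.0815,0,0.4],[0.007,0.1045,0.0815,0,0.4],[0.007,0.1045,0.0815,0,0.4]]'
python3 d.py .4806 .2343 .06 53.5
python3 fw.py wide '(262,135,110,75)' '[.481,.235,-.64]' fw4 150
```

```text
time_s: 24.2
ee_pos: [0.4804, 0.2329, 0.0988]
tool_rot: [-0.322, 0.632, 0.311, 0.633]
ft_force: [0.9, -0.4, -0.5]
gripper_width: 0.528
t 24.2 pos [0.4804 0.2329 0.0988] zang 53.12 F [ 0.9 -0.4 -0.5] g 0.528
shift [0.0388 0.0013 0.0015]
yaw -0.38
t 24.2 pos [0.4804 0.2329 0.0988] zang 53.12 F [ 0.9 -0.4 -0.5] g 0.528
holder [0.4815 0.2341] -35.3 229.1 in tool [0.0738 0.001  0.002 ]
```

View pics/fw4_full.png

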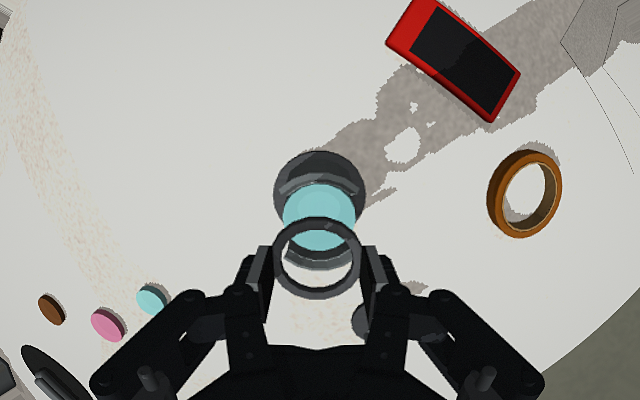

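View pics/fw4.png

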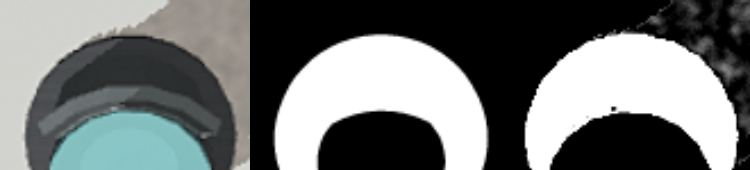

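```bash
python3 -m handwheel '[[0.003,0.0015,0.002,0,0.4],[0.01,0.0015,0.002,0,0.4],[0.016,0.0015,0.002,0,0.4],[0.022,0.0015,0.002,0,0.4],[0.028,0.0015,0.002,0,0.4],[0.034,0.0015,0.002,0,0.4],[0.036,0.0015,0.002,0,0.4],[0.036,0.0015,0.002,0,0.4]]'
python3 - <<'E'
from h import *
p=cams.get_image('wrist'); save('w15',p['image'])
save('w15c',cv2.resize(p['image'][150:350,230:410],None,fx=3,fy=3))
E
```

```text
time_s: 24.92
ee_pos: [0.4806, 0.2347, 0.0623]
tool_rot: [-0.322, 0.632, 0.311, 0.633]
ft_force: [0.4, 0.2, -0.8]
gripper_width: 0.527
```

View pics/w15c.png

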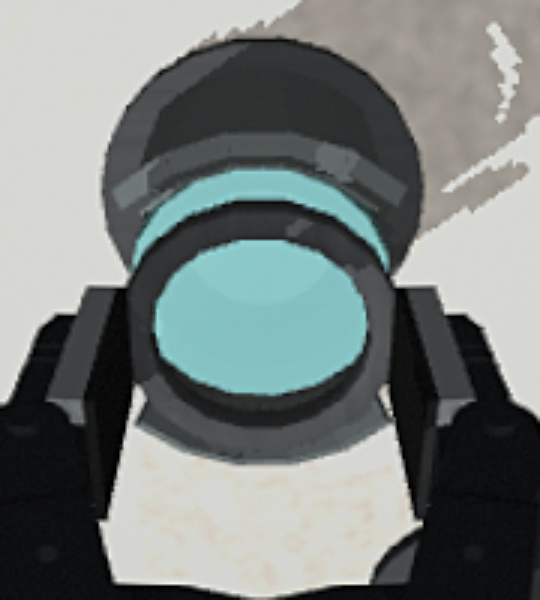

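```bash
python3 ring.py -.0016 .006
python3 - <<'E'
from h import *
from d import st
o,R=st(); p=cams.get_image('wrist')
g=p['image'][195:225,317]; print(g.tolist())
for v in (205.5,206.5):
  P=castw(p,(317,v),.049); print((R.T@(P-o['ee_pos'])-[0,.025,0]).round(4))
E
```

```text
t 24.97 pos [0.4808 0.2348 0.0628] zang 53.1 F [-0.5  0.7  0.6] g 0.528
-0.003 rows 217.9 303.6 top face 222.7 303.6 cols 269.2 364.6
-0.0015 rows 215.2 301.5 top face 219.8 301.5 cols 269.0 364.8
0 rows 212.4 299.4 top face 217.0 299.4 cols 268.8 365.0
0.0015 rows 209.6 297.3 top face 214.1 297.3 cols 268.6 365.1
0.003 rows 206.8 295.2 top face 211.2 295.2 cols 268.4 365.3
[117, 163, 180, 176, 176, 175, 175, 178, 184, 189, 171, 125, 12, 29, 31, 43, 53, 59, 56, 54, 54, 53, 50, 46, 32, 187, 189, 183, 182, 182, 182, 182, 182, 182, 182, 181, 181, 181, 182, 181, 181, 182, 181, 182, 183, 177, 174, 174, 173, 174, 173, 174, 173, 174, 174, 173, 175, 175, 174, 175, 174, 175, 174, 174, 174, 174, 175, 176, 176, 176, 177, 177, 176, 177, 182, 184, 27, 45, 47, 49, 49, 42, 26, 26, 31, 32, 32, 54, 76, 81, 81, 80, 80, 80, 80, 80, 77, 94, 105, 173, 209, 215, 214, 214, 211, 207, 203, 212, 213, 212, 213, 212, 213, 213, 213, 213, 212, 213, 212, 213]
t 25.02 pos [0.4811 0.2349 0.0632] zang 53.1 F [-0.   0.  -0.4] g 0.531
[[80, 86, 85], [81, 85, 85], [81, 86, 86], [80, 86, 85], [82, 87, 87], [76, 81, 80], [55, 57, 57], [49, 51, 52], [59, 61, 62], [81, 91, 91], [112, 151, 151], [137, 203, 203], [134, 195, 197], [133, 194, 196], [133, 193, 194], [133, 194, 195], [133, 193, 195], [141, 199, 202], [142, 201, 203], [145, 207, 209], [131, 187, 188], [96, 137, 138], [16, 11, 10], [28, 26, 28], [33, 33, 33], [41, 42, 44], [50, 52, 53], [54, 56, 57], [53, 55, 57], [52, 54, 57]]
[ 0.0138 -0.001   0.0001]
[ 0.0138 -0.0015  0.0001]
```

```bash
python3 -m handwheel '[[0.001,0.0005,0,0,0.4],[0.003,0.0005,0,0,0.4],[0.005,0.0005,0,0,0.4],[0.006,0.0005,0,0,0.4],[0.007,0.0005,0,0,0.4],[0.008,0.0005,0,0,0.4],[0.009,0.0005,0,0,0.4],[0.009,0.0005,0,0,0.4]]'
python3 -m handwheel '[[0.0003,0,0,0,0.4],[0.0006,0,0,0,0.4],[0.001,0,0,0,0.4],[0.0013,0,0,0,0.4],[0.0016,0,0,0,0.4],[0.0018,0,0,0,0.4],[0.0018,0,0,0,0.4],[0.0018,0,0,0,0.4]]'
python3 - <<'E'
from h import *
p=cams.get_image('wrist'); save('w16',p['image'])
save('w16c',cv2.resize(p['image'][150:350,230:410],None,fx=3,fy=3))
E
```

```text
time_s: 25.73
ee_pos: [0.4808, 0.2351, 0.0541]
tool_rot: [-0.322, 0.631, 0.31, 0.634]
ft_force: [-0.2, -0.2, -0.7]
gripper_width: 0.531
time_s: 26.4
ee_pos: [0.4808, 0.2351, 0.0523]
tool_rot: [-0.322, 0.631, 0.311, 0.634]
ft_force: [-0.0, 0.0, -0.8]
gripper_width: 0.53
```

View pics/w16c.png

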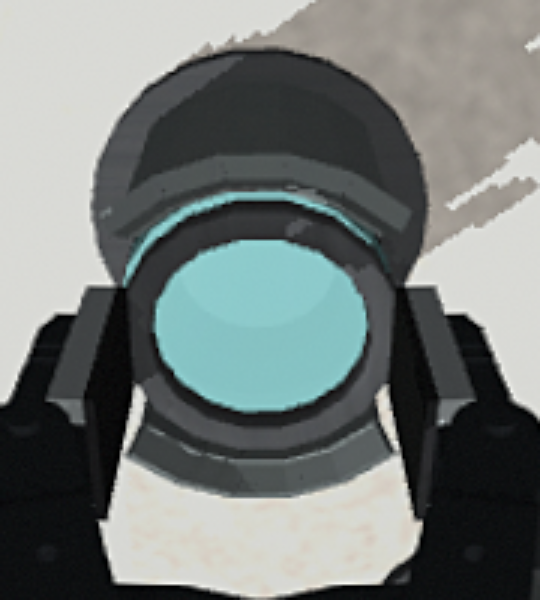

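Centred. Lower the last ~2 mm to contact.

```bash
python3 -m handwheel '[[0.0003,0,0,0,0.4],[0.0006,0,0,0,0.4],[0.0009,0,0,0,0.4],[0.0012,0,0,0,0.4],[0.0015,0,0,0,0.4],[0.0015,0,0,0,0.4],[0.0015,0,0,0,0.4],[0.0015,0,0,0,0.4]]'
python3 -m handwheel '[[0.0003,0,0,0,0.4],[0.0006,0,0,0,0.4],[0.0009,0,0,0,0.4],[0.001,0,0,0,0.4],[0.001,0,0,0,0.4],[0.001,0,0,0,0.4],[0.001,0,0,0,0.4],[0.001,0,0,0,0.4]]'
```

```text
time_s: 27.12
ee_pos: [0.4808, 0.2351, 0.0509]
tool_rot: [-0.322, 0.631, 0.311, 0.634]
ft_force: [-0.2, 0.2, -0.9]
gripper_width: 0.525
time_s: 27.78
ee_pos: [0.4809, 0.2351, 0.0504]
tool_rot: [-0.322, 0.631, 0.311, 0.634]
ft_force: [-1.2, -1.0, 5.3]
gripper_width: 0.53
```

Contact (5 N) at the predicted height. Release and withdraw.

```bash
python3 -m handwheel '[[0,0,0,0,0.55],[0,0,0,0,0.58],[0,0,0,0,0.62],[0,0,0,0,0.66],[0,0,0,0,0.7],[0,0,0,0,0.7],[-0.005,0,0,0,0.7],[-0.015,0,0,0,0.7]]'
python3 -m handwheel '[[-0.02,0,0,0,0.75],[-0.04,0,0,0,0.8],[-0.055,-0.02,-0.02,0,0.8],[-0.065,-0.04,-0.04,0,0.8],[-0.065,-0.06,-0.06,0,0.7],[-0.065,-0.065,-0.09,0,0.7],[-0.065,-0.07,-0.12,0,0.7],[-0.065,-0.07,-0.13,0,0.7]]'
python3 - <<'E'
from h import *
p=cams.get_image('wrist'); save('w17',p['image'])
q=cams.get_image('scene')
save('s17c',np.hstack([cv2.resize(q['image'][110:210,330:430],(400,400)),cv2.resize(p['image'][30:170,420:560],(400,400))]))
E
python3 d.py .468 .0175 .075 53.5
```

```text
time_s: 28.45
ee_pos: [0.48, 0.2349, 0.0648]
tool_rot: [-0.322, 0.632, 0.31, 0.633]
ft_force: [-0.0, -0.0, -0.3]
gripper_width: 0.698
time_s: 29.12
ee_pos: [0.456, 0.0872, 0.1326]
tool_rot: [-0.321, 0.633, 0.309, 0.633]
ft_force: [0.1, -0.6, 0.0]
gripper_width: 0.699
t 29.22 pos [0.4568 0.0887 0.1327] zang 52.96 F [ 0.7  0.2 -0.3] g 0.702
shift [ 0.0587 -0.0509 -0.0498]
yaw -0.54
```

View pics/w17.png

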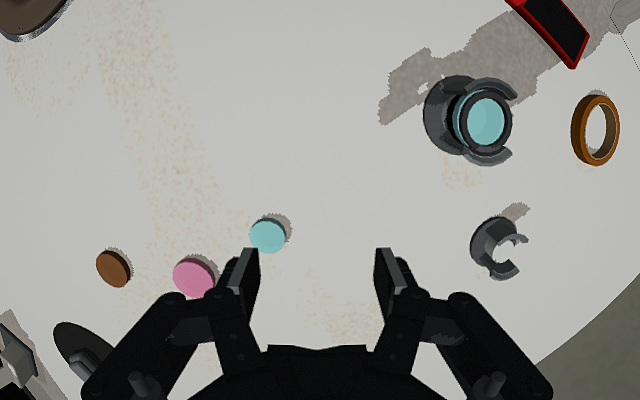

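View pics/s17c.png

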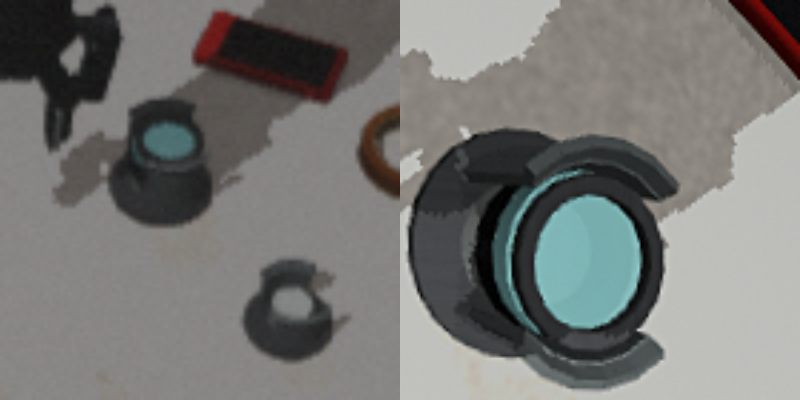

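The stack sits level. Now the small lens.

```bash
python3 -m handwheel '[[0.006,-0.02,-0.02,-0.5,0.7],[0.02,-0.04,-0.04,-0.5,0.7],[0.035,-0.05,-0.05,-0.5,0.65],[0.05,-0.051,-0.05,-0.5,0.65],[0.058,-0.051,-0.05,-0.5,0.65],[0.058,-0.051,-0.05,-0.5,0.65],[0.058,-0.051,-0.05,-0.5,0.65],[0.058,-0.051,-0.05,-0.5,0.65]]'
python3 obj.py w18 lens .005 317 210
```

```text
time_s: 29.88
ee_pos: [0.4687, 0.0182, 0.0766]
tool_rot: [-0.324, 0.63, 0.313, 0.632]
ft_force: [-0.0, -0.1, -0.6]
gripper_width: 0.651
t 29.88 pos [0.4687 0.0182 0.0766] zang 53.54 F [-0.  -0.1 -0.6] g 0.651
[314.9 207.6] [0.468  0.0166 0.005 ] 1791 tool [ 0.0716  0.0008 -0.0013]
```

View pics/w18.png

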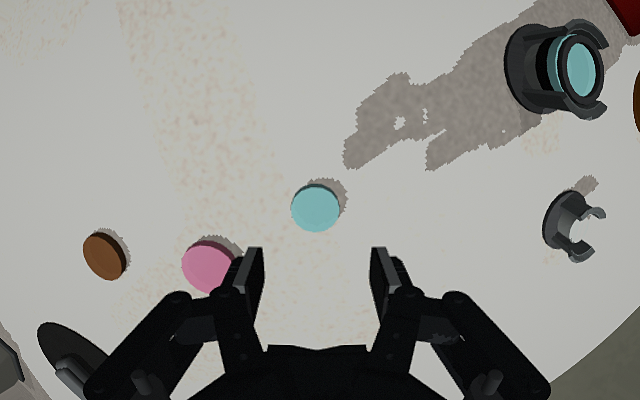

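```bash
python3 -m handwheel '[[0.02,0.0005,-0.001,0,0.6],[0.04,0.0005,-0.001,0,0.55],[0.055,0.0005,-0.001,0,0.55],[0.065,0.0005,-0.001,0,0.55],[0.072,0.0005,-0.001,0,0.55],[0.0745,0.0005,-0.001,0,0.55],[0.0745,0.0005,-0.001,0,0.55],[0.0745,0.0005,-0.001,0,0.55]]'
python3 obj.py w19 lens .010 317 262
```

```text
time_s: 30.6
ee_pos: [0.4691, 0.0167, 0.0029]
tool_rot: [-0.324, 0.63, 0.313, 0.633]
ft_force: [0.9, 0.3, 0.4]
gripper_width: 0.552
t 30.6 pos [0.4691 0.0167 0.0029] zang 53.54 F [0.9 0.3 0.4] g 0.552
[315.2 257.2] [0.4653 0.0185 0.01  ] 3560 tool [-0.0072  0.004  -0.0008]
```

View pics/w19.png

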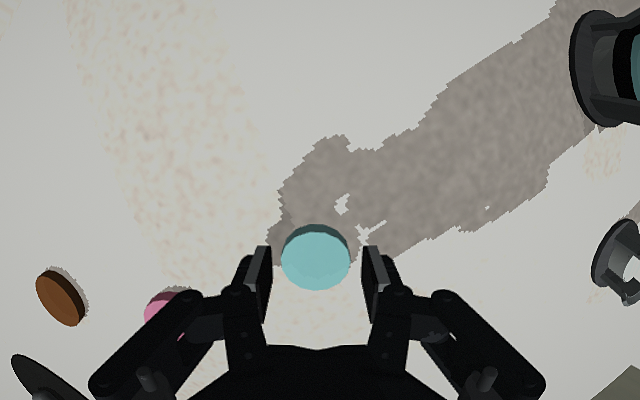

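```bash
python3 -m handwheel '[[0.0005,0.001,-0.0005,0,0.55],[0.001,0.002,-0.0005,0,0.5],[0.001,0.002,-0.0005,0,0.45],[0.001,0.002,-0.0005,0,0.25],[0.001,0.002,-0.0005,0,0.25],[0.001,0.002,-0.0005,0,0.25],[0.001,0.002,-0.0005,0,0.25],[0.001,0.002,-0.0005,0,0.25]]'
python3 d.py; python3 -m handwheel '[[-0.003,0,0,0,0.25],[-0.01,0,0,0,0.25],[-0.03,0,0,0,0.25],[-0.05,0,0,0,0.25],[-0.065,0,0,0,0.25],[-0.08,0,0,0,0.25],[-0.085,0,0,0,0.25],[-0.085,0,0,0,0.25]]'; python3 ring.py -.003 .010 .018; python3 d.py .6271 .2050 .085 53.5
```

```text
time_s: 31.32
ee_pos: [0.4675, 0.0175, 0.0028]
tool_rot: [-0.325, 0.629, 0.312, 0.633]
ft_force: [-2.5, 0.4, 6.0]
gripper_width: 0.381
t 31.32 pos [0.4675 0.0175 0.0028] zang 53.54 F [-2.5  0.4  6. ] g 0.381
time_s: 31.98
ee_pos: [0.4675, 0.0187, 0.0894]
tool_rot: [-0.325, 0.628, 0.312, 0.634]
ft_force: [0.0, 0.3, -0.1]
gripper_width: 0.382
t 31.98 pos [0.4675 0.0187 0.0894] zang 53.54 F [ 0.   0.3 -0.1] g 0.382
-0.003 rows 229.9 297.4 top face 238.6 297.4 cols 281.9 352.0
-0.0015 rows 227.3 295.3 top face 235.8 295.3 cols 281.7 352.1
0 rows 224.6 293.1 top face 233.0 293.1 cols 281.6 352.3
0.0015 rows 221.9 290.8 top face 230.2 290.8 cols 281.4 352.4
0.003 rows 219.2 288.6 top face 227.4 288.6 cols 281.3 352.6
[190, 189, 189, 190, 189, 190, 189, 189, 190, 189, 189, 188, 188, 189, 189, 189, 190, 187, 186, 185, 188, 166, 121, 54, 65, 67, 70, 69, 68, 69, 93, 161, 168, 165, 165, 164, 163, 164, 164, 164, 165, 165, 164, 164, 164, 165, 164, 164, 165, 164, 164, 165, 164, 165, 164, 164, 164, 164, 164, 164, 164, 164, 163, 165, 164, 163, 164, 165, 164, 164, 164, 165, 164, 164, 164, 164, 165, 163, 164, 164, 163, 164, 164, 164, 164, 164, 164, 160, 184, 190, 188, 188, 188, 189, 188, 187, 188, 189, 188, 188, 188, 188, 189, 188, 189, 188, 189, 188, 188, 188, 187, 188, 186, 185, 186, 187, 187, 187, 188, 187]
t 32.03 pos [0.4668 0.0186 0.0882] zang 53.54 F [-0.4  0.5 -1.2] g 0.382
shift [ 0.0031 -0.0181  0.2452]
yaw 0.04
```

View pics/ringcrop.png

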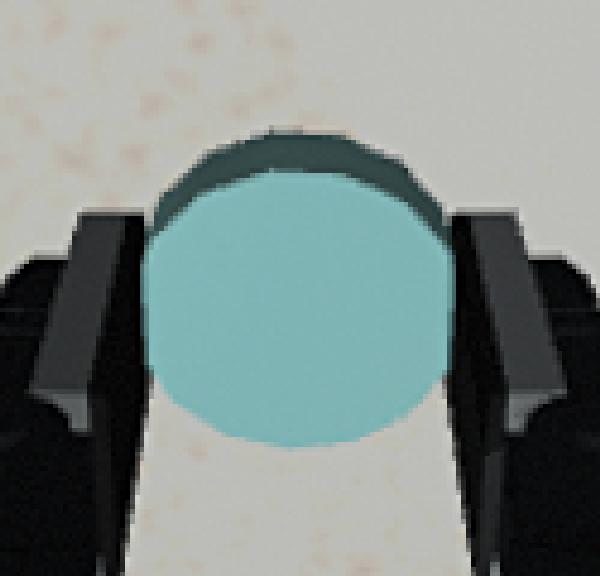

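```bash
python3 -m handwheel '[[0,-0.002,0.035,0,0.25],[0,-0.005,0.07,0,0.25],[0,-0.008,0.105,0,0.25],[0,-0.011,0.14,0,0.25],[0,-0.014,0.175,0,0.25],[0,-0.016,0.21,0,0.25],[0,-0.017,0.235,0,0.25],[0.002,-0.017,0.245,0,0.25]]'
python3 d.py .6263 .2056 .075 53.5
python3 - <<'E'
from h import *
p=cams.get_image('wrist'); save('w20',p['image'])
E
```

```text
time_s: 32.7
ee_pos: [0.6275, 0.2081, 0.0841]
tool_rot: [-0.325, 0.629, 0.313, 0.633]
ft_force: [-0.3, -0.4, -1.0]
gripper_width: 0.388
t 32.7 pos [0.6275 0.2081 0.0841] zang 53.65 F [-0.3 -0.4 -1. ] g 0.388
shift [ 0.0091 -0.0004 -0.0027]
yaw 0.15
```

View pics/w20.png

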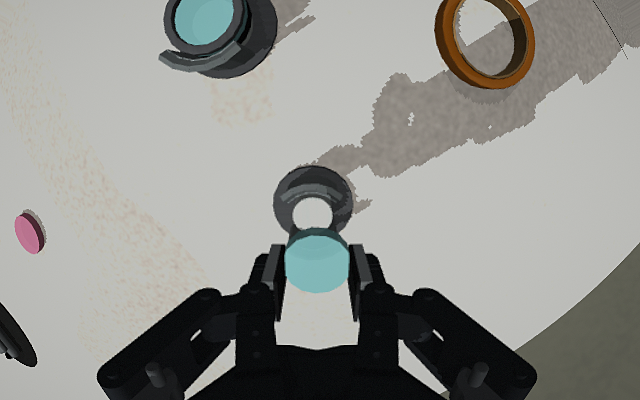

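```bash
python3 -m handwheel '[[0.004,-0.0005,-0.0025,0,0.25],[0.01,-0.0005,-0.0025,0,0.25],[0.015,-0.0005,-0.0025,0,0.25],[0.02,-0.0005,-0.0025,0,0.25],[0.02,-0.0005,-0.0025,0,0.25],[0.02,-0.0005,-0.0025,0,0.25],[0.02,-0.0005,-0.0025,0,0.25],[0.02,-0.0005,-0.0025,0,0.25]]'
python3 fw.py small '(262,150,110,75)' '[.6265,.2055,-.63]' fw5 140
```

```text
time_s: 33.42
ee_pos: [0.6265, 0.2054, 0.064]
tool_rot: [-0.325, 0.629, 0.313, 0.633]
ft_force: [0.1, 0.0, -0.9]
gripper_width: 0.389
t 33.42 pos [0.6265 0.2054 0.064 ] zang 53.65 F [ 0.1  0.  -0.9] g 0.389
holder [0.6269 0.2045] -33.4 83.4 in tool [ 0.039  -0.0001 -0.0004]
```

View pics/fw5_full.png

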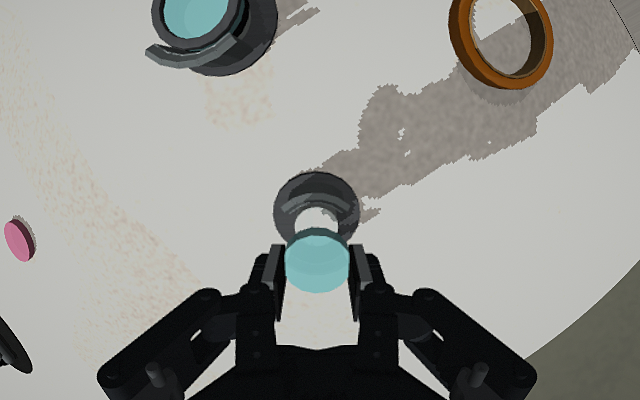

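View pics/fw5.png

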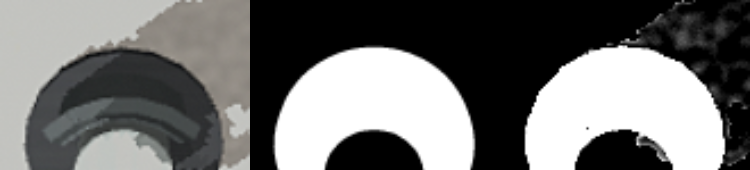

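```bash
python3 -m handwheel '[[0.001,0.001,-0.0003,0,0.25],[0.006,0.001,-0.0003,0,0.25],[0.011,0.001,-0.0003,0,0.25],[0.016,0.001,-0.0003,0,0.25],[0.021,0.001,-0.0003,0,0.25],[0.026,0.001,-0.0003,0,0.25],[0.029,0.001,-0.0003,0,0.25],[0.029,0.001,-0.0003,0,0.25]]'
python3 - <<'E'
from h import *
p=cams.get_image('wrist'); save('w21',p['image'])
save('w21c',cv2.resize(p['image'][150:350,230:410],None,fx=3,fy=3))
E
```

```text
time_s: 34.13
ee_pos: [0.6253, 0.2053, 0.0337]
tool_rot: [-0.325, 0.629, 0.313, 0.633]
ft_force: [-1.5, -0.4, -0.5]
gripper_width: 0.378
```

View pics/w21c.png

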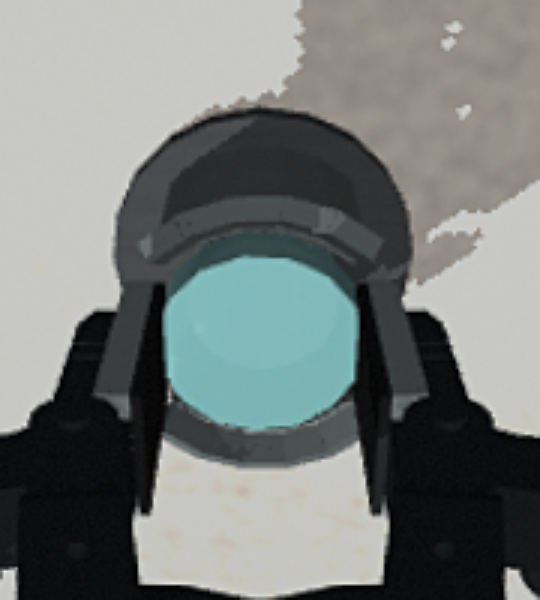

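```bash
python3 fw.py small '(262,175,110,58)' '[.6265,.2055,-.63]' fw6 140; python3 ring.py -.0022 .010 .018
python3 - <<'E'
from fit import *
from d import st
o,R=st(); p=cams.get_image('wrist'); p['fish']=1
g=cv2.cvtColor(p['image'],cv2.COLOR_RGB2GRAY); print(g[170:310,317].tolist())
P=R.T@(np.array([.6269,.2045,0])-o['ee_pos'])
c=np.array([.6266,.205]); y=np.array([R[0,1],R[1,1]])
for r,z in [(.031,.006),(.0205,.035),(.0235,.04),(.0275,.04)]:
  print(r,z,[proj(p,[np.r_[c+s*r*y,z]])[0].round(1).tolist() for s in (1,-1)])
E
```

```text
t 34.18 pos [0.6256 0.2054 0.0343] zang 53.66 F [-0.  -0.5  0.4] g 0.382
holder [0.6272 0.2043] -34.0 94.6 in tool [ 0.0094 -0.0018  0.0001]
t 34.23 pos [0.6258 0.2055 0.0348] zang 53.66 F [-0.7 -0.2  0.2] g 0.385
-0.003 rows 229.2 296.5 top face 237.8 296.5 cols 282.0 351.7
-0.0015 rows 226.6 294.3 top face 235.0 294.3 cols 281.8 351.9
0 rows 223.9 292.1 top face 232.3 292.1 cols 281.7 352.0
0.0015 rows 221.3 289.9 top face 229.5 289.9 cols 281.5 352.2
0.003 rows 218.6 287.7 top face 226.6 287.7 cols 281.4 352.3
[46, 43, 44, 45, 44, 46, 44, 43, 38, 73, 80, 79, 77, 77, 78, 78, 74, 58, 46, 71, 74, 59, 54, 66, 67, 67, 68, 68, 66, 68, 92, 165, 173, 170, 168, 169, 168, 169, 168, 168, 168, 169, 167, 168, 168, 169, 168, 167, 168, 168, 168, 168, 168, 167, 168, 168, 168, 169, 168, 168, 168, 168, 168, 168, 168, 168, 166, 162, 163, 163, 162, 164, 164, 163, 163, 163, 163, 163, 162, 163, 163, 163, 164, 163, 163, 163, 168, 178, 113, 66, 73, 74, 75, 75, 75, 74, 70, 86, 97, 163, 197, 199, 198, 198, 199, 198, 197, 198, 198, 198, 198, 198, 199, 198, 198, 198, 197, 197, 199, 198]
t 34.28 pos [0.6261 0
[... 174 characters left out ...]
, 47, 46, 45, 43, 45, 45, 45, 44, 45, 44, 46, 45, 45, 44, 44, 44, 59, 75, 79, 78, 78, 78, 78, 80, 70, 52, 54, 81, 70, 56, 54, 67, 69, 67, 67, 68, 66, 68, 92, 165, 173, 169, 168, 169, 168, 168, 168, 169, 168, 168, 168, 167, 168, 168, 168, 169, 168, 169, 168, 168, 168, 168, 168, 167, 169, 168, 168, 168, 168, 168, 166, 173, 174, 170, 164, 164, 164, 164, 163, 163, 163, 164, 163, 163, 164, 162, 163, 163, 162, 162, 163, 163, 162, 163, 170, 178, 107, 61, 74, 74, 75, 75, 75, 72, 68, 103, 121, 189, 203, 199, 198, 198, 198]
0.031 0.006 [[316.7, 185.8], [316.7, 275.3]]
0.0205 0.035 [[316.6, 223.3], [316.7, 288.8]]
0.0235 0.04 [[316.6, 222.0], [316.7, 298.4]]
0.0275 0.04 [[316.6, 214.4], [316.7, 303.8]]
```

View pics/fw6.png

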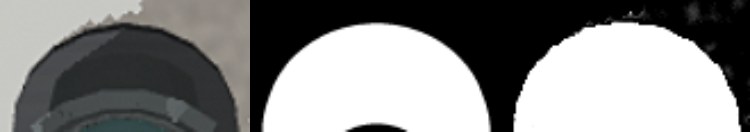

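```bash
python3 -m handwheel '[[0.001,-0.0003,0,0,0.25],[0.002,-0.0003,0,0,0.25],[0.003,-0.0003,0,0,0.25],[0.0035,-0.0003,0,0,0.25],[0.004,-0.0003,0,0,0.25],[0.0045,-0.0003,0,0,0.25],[0.0045,-0.0003,0,0,0.25],[0.0045,-0.0003,0,0,0.25]]'
python3 d.py
```

```text
time_s: 35.0
ee_pos: [0.6264, 0.2054, 0.0307]
tool_rot: [-0.325, 0.629, 0.313, 0.633]
ft_force: [-0.5, -0.3, -0.6]
gripper_width: 0.383
t 35.0 pos [0.6264 0.2054 0.0307] zang 53.66 F [-0.5 -0.3 -0.6] g 0.383
```

```bash
python3 -m handwheel '[[0.0004,0,0,0,0.25],[0.0008,0,0,0,0.25],[0.0012,0,0,0,0.25],[0.0016,0,0,0,0.25],[0.002,0,0,0,0.25],[0.002,0,0,0,0.25],[0.002,0,0,0,0.25],[0.002,0,0,0,0.25]]'
python3 -m handwheel '[[0.0003,0,0,0,0.25],[0.0006,0,0,0,0.25],[0.0009,0,0,0,0.25],[0.0012,0,0,0,0.25],[0.0012,0,0,0,0.25],[0.0012,0,0,0,0.25],[0.0012,0,0,0,0.25],[0.0012,0,0,0,0.25]]'
```

```text
time_s: 35.67
ee_pos: [0.6264, 0.2053, 0.0287]
tool_rot: [-0.325, 0.629, 0.313, 0.633]
ft_force: [-0.4, -0.7, 0.6]
gripper_width: 0.381
time_s: 36.33
ee_pos: [0.6265, 0.2053, 0.0279]
tool_rot: [-0.325, 0.629, 0.313, 0.633]
ft_force: [-1.7, -0.8, 5.1]
gripper_width: 0.381
```

Seated (5 N at the predicted height). Release, withdraw, check.

```bash
python3 -m handwheel '[[0,0,0,0,0.42],[0,0,0,0,0.45],[0,0,0,0,0.48],[0,0,0,0,0.52],[0,0,0,0,0.55],[0,0,0,0,0.55],[-0.005,0,0,0,0.55],[-0.015,0,0,0,0.55]]'
python3 -m handwheel '[[-0.02,0,0,0,0.55],[-0.04,0,0,0,0.6],[-0.06,0,0,0,0.6],[-0.08,-0.02,0,0,0.6],[-0.1,-0.04,0,0,0.6],[-0.11,-0.06,0,0,0.6],[-0.11,-0.08,0,0,0.6],[-0.11,-0.08,0,0,0.6]]'
python3 - <<'E'
from h import *
from fit import proj
p=cams.get_image('wrist'); save('w22',p['image'])
q=cams.get_image('scene'); t=cams.get_image('top'); save('s22',q['image']); save('t22',t['image'])
save('s22c',np.hstack([cv2.resize(q['image'][120:210,340:430],(400,400)),cv2.resize(t['image'][140:250,170:280],(400,400))]))
E
```

```text
time_s: 37.0
ee_pos: [0.6254, 0.2052, 0.042]
tool_rot: [-0.325, 0.629, 0.313, 0.633]
ft_force: [-0.2, -0.4, 0.8]
gripper_width: 0.551
time_s: 37.67
ee_pos: [0.6915, 0.1572, 0.1554]
tool_rot: [-0.325, 0.629, 0.312, 0.634]
ft_force: [-1.4, -0.4, -0.7]
gripper_width: 0.602
```

View pics/w22.png

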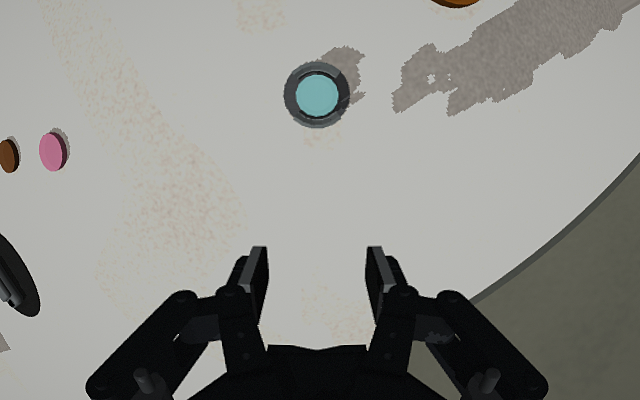

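View pics/s22c.png

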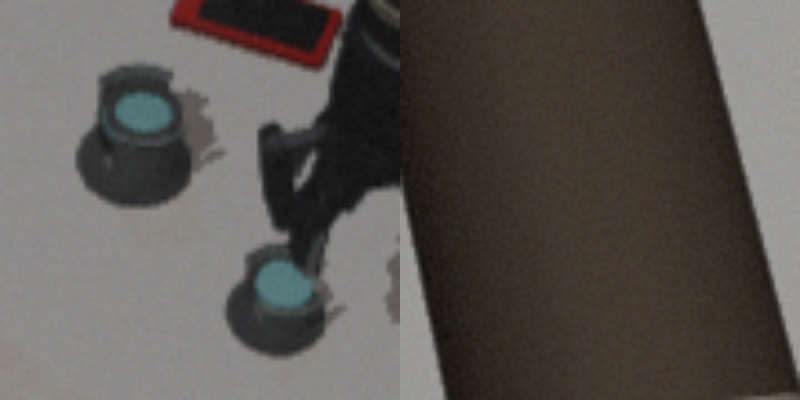

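View pics/t22.png

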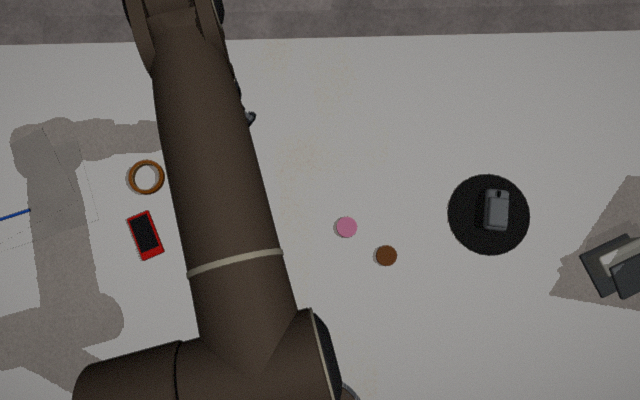

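```bash
python3 -m handwheel '[[-0.01,-0.005,-0.03,0,0.6],[-0.02,-0.01,-0.06,0,0.6],[-0.03,-0.015,-0.09,0,0.6],[-0.03,-0.02,-0.12,0,0.6],[-0.03,-0.025,-0.15,0,0.6],[-0.03,-0.03,-0.18,0,0.6],[-0.03,-0.035,-0.21,0,0.6],[-0.03,-0.04,-0.23,0,0.6]]'
python3 - <<'E'
from h import *
q=cams.get_image('scene'); t=cams.get_image('top'); save('t23',t['image'])
save('s23c',np.hstack([cv2.resize(q['image'][120:210,340:430],(400,400)),cv2.resize(t['image'][140:250,170:280],(400,400))]))
E
```

```text
time_s: 38.48
ee_pos: [0.5814, -0.0502, 0.1854]
tool_rot: [-0.325, 0.63, 0.313, 0.632]
ft_force: [0.5, -0.4, -0.3]
gripper_width: 0.597
```

View pics/s23c.png

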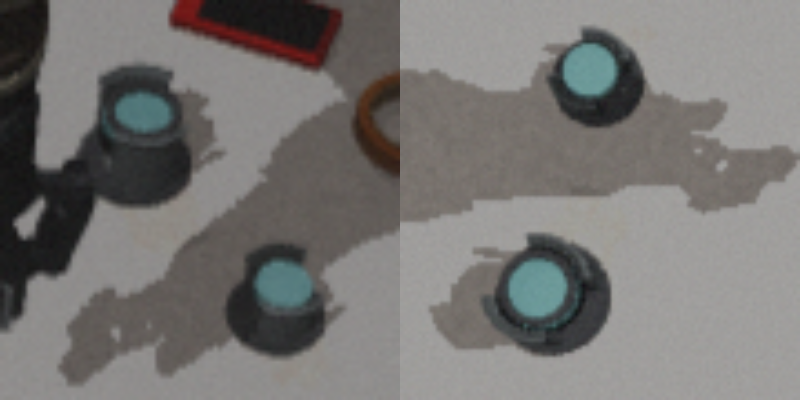

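View pics/t23.png

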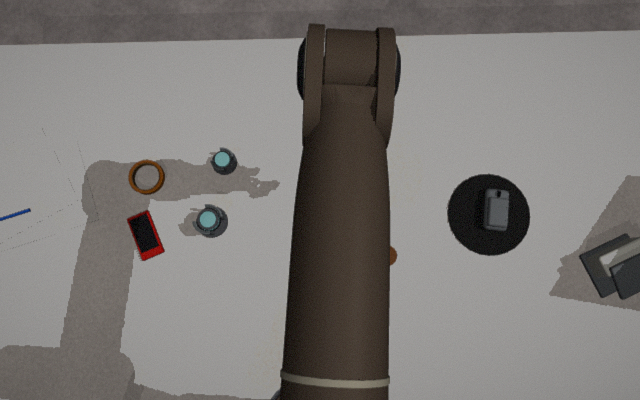

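All parts are seated and level, and the bystanders are where they were at the start. I'll let it settle for one call, then hand in.

```bash
python3 -m handwheel '[[0,0,0,0,0.6],[0,0,0,0,0.6],[0,0,0,0,0.6],[0,0,0,0,0.6],[0,0,0,0,0.6],[0,0,0,0,0.6],[0,0,0,0,0.6],[0,0,0,0,0.6]]'
python3 -c "
from bench import robot
print(robot.job_done())"
```

```text
time_s: 39.25
ee_pos: [0.5818, -0.0506, 0.1855]
tool_rot: [-0.324, 0.63, 0.313, 0.633]
ft_force: [-1.3, -0.1, 0.6]
gripper_width: 0.603
the job is handed in; nothing more can be done
None
```

I built the wide holder in the order asked (spacer ring, large lens, retaining ring), set the small lens on the small holder's seat, and handed the job in at about 39 s of the 99 s allowed.

- **Placement:** Each lens and the retaining ring was lowered slowly until it just touched at the height I had worked out, at about 5 N, then released. The spacer ring was let go at its expected height without any clear contact reading, and the next pictures showed it lying flat.
- **Last checks:** The final top and scene pictures show the stack and the small lens level and centred between the cheeks. The tape roll, mouse and phone look unmoved, judged by eye rather than measured. The gripper was clear of everything, with only about 1 N of sensor noise.
- **Disagreements:** Positions from the different cameras differed by up to about 3 mm, so I did the final centring with the wrist camera. The measured arm position also wandered by 1–2 mm.
- **Contact with the desk:** The fingers brushed the desk while closing on the parts. The highest end-of-move reading was about 14 N at the large lens.

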